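# Swap the practice banana on the injection stand

### The job

Change the fruit on the injection practice stand: lift the used, brown-spotted banana off the sloping blue cradle under the light bar and lay it flat in the metal tray, then lay the fresh yellow banana from the paper towel in the empty cradle, on its side between the lips, stem end up the slope and blunt tip down against the heel stop. Both are ripe, so hold them with a light grip (8 N is plenty) and set them down gently without dropping, knocking or pressing them. Leave the vial, mandarin, syringe and pencil case where they are.

Things in the scene. Friction and masses are not known exactly. Their poses are not given: they have to be found in the camera images.
- fresh_banana: Fresh plain yellow banana on the towel, lying on its side, 190 mm long, 34 mm thick, 0.1-0.2 kg. Origin: under its middle, the best place to grip (centre line 17 mm above). x to the stem, z up out of its upper side; both ends bend to +y: centre line y = 0 for |x| < 15 mm, +12.5 at x = +/-62. Ripe: bruises if gripped over 15 N or knocked over 12 N.
- fresh_banana_stem (a point): Point on the fresh banana's stem, a thin stalk (banana frame x +85, y +24.5, z +17 mm); the stalk ends at x +103, y +35 mm.
- fresh_banana_tip (a point): End of the fresh banana's blunt dark tip (banana frame x -86, y +21, z +17 mm).
- used_banana: Used banana, dull with brown spots, at first in the cradle, stem up; lying on its side, 190 mm long, 34 mm thick, 0.1-0.2 kg. Origin: under its middle, the best place to grip (centre line 17 mm above). x to the stem, z up out of its upper side; both ends bend to +y: centre line y = 0 for |x| < 15 mm, +12.5 at x = +/-62. Ripe: bruises if gripped over 15 N or knocked over 12 N.
- cradle: Blue sloping board fixed on the stand, inclined 32 degrees, x -88 to +98 mm, y -25 to +45 mm. Origin: seat point on its top face, 90 mm above the table. x up the slope, away from the robot; z out of the board; y across. A banana seated stem up with its tip on the heel stop has about the same frame as the cradle.
- cradle_heel (a point): Foot of the heel stop: a wall 16 mm high across the low end of the cradle, its face at cradle x = -88 mm (y = +10 mm).
- cradle_lips (a point): Centre of the channel (cradle y = +10 mm): four lips 13 mm high at |x| 43 to 67 mm leave a channel from y = -13 to +33 mm for the banana's bent ends; for |x| < 43 mm the sides are open for the fingers.
- stand: White injection stand that carries the cradle, fixed: base 200 x 100 x 12 mm. Origin: on the table, straight below the cradle's seat point; x as the cradle's but level, z up. A 14 mm steel post stands behind the high end (x +105, y +40 mm), 282 mm high, and carries the light bar.
- light_bar (a point): Centre of the white light bar that hangs over the cradle, 30 x 100 x 14 mm along stand x, y, z (stand x +10 to +40, y -40 to +60, z 268 to 282 mm). Reach under it with the tool tilted square to the slope, from the low side.
- tray: Open metal tray for used fruit, fixed, outside 222 (x) x 142 (y) x 24 mm high, walls and floor 5 mm thick. Origin: underside centre, on the table; z up.
- towel: Sheet of brown paper towelling, flat, fixed, 250 x 170 mm, 1 mm thick, under the fresh banana. Origin: underside centre; z up.
- vial: Amber glass medicine bottle with white cap, standing, 52 mm diameter, 115 mm tall, near one end of the fresh banana. Origin: underside centre. Leave alone.
- mandarin: Orange mandarin, 60 mm diameter, 54 mm tall, beside the fresh banana. Origin: underside. Leave alone.
- syringe: Clear plastic syringe lying on the table, 160 mm long, 46 mm wide at its flange, 29 mm high. Origin: on the table under its middle; x along it to the nozzle. Leave alone.
- pencil_case: Pink plastic pencil case, 94 x 184 x 53 mm high. Origin: underside centre. Leave alone.
There are look-alikes about, which are no part of the job. Of the things shaped like the fresh_banana, the yellow one is meant. Leave any pink look-alike of the used_banana alone.

How it is judged (in metres and radians):
On the way, in this order (a step that is already met when the one before it is completed fails the run):
1. the used banana lies in the tray, let go (x of used_banana in the frame of tray between -0.1 and 0.1 m and y of used_banana in the frame of tray between -0.07 and 0.07 m and z of used_banana in the frame of tray between -0.005 and 0.045 m and angle between used_banana's own x axis and vertical between 1.42 and 1.72 rad and contact force between the fingers and used_banana below 0.2 N), for 0.2 s.
2. the fresh banana lies in the cradle, stem up the slope, let go (x of fresh_banana in the frame of cradle between -0.015 and 0.015 m and y of fresh_banana in the frame of cradle between -0.02 and 0.02 m and z of fresh_banana in the frame of cradle between -0.008 and 0.01 m and x of fresh_banana_stem in the frame of cradle above 0.06 m and contact force between the fingers and fresh_banana below 0.2 N), for 0.2 s.
At the end, for the whole second after the job is handed in: Used banana flat (within 8 degrees) on the tray floor. Fresh banana on its side in the cradle, stem up the slope, within 15 mm of the seat point along the slope, 20 mm across, 8 mm in height, and 8 degrees in line. Both released and still (under 20 mm/s) (all of step 1 and all of step 2 and angle between the x axis of fresh_banana and the x axis of cradle, either way round below 0.15 rad and angle between the z axis of fresh_banana and the z axis of cradle, either way round below 0.3 rad and linear speed of each of used_banana, fresh_banana below 0.02 m/s); the robot touches nothing.
It fails at once if a banana is squeezed by the fingers with more than 30 N in all (15 N from each of the two) (contact force between the fingers and used_banana above 30 N or contact force between the fingers and fresh_banana above 30 N).
It fails at once if a banana is pressed, knocked or dropped on the tray or the stand with more than 12 N (contact force between any of used_banana, fresh_banana and tray above 12 N or contact force between any of used_banana, fresh_banana and stand above 12 N).
It fails at once if the vial, mandarin, syringe or pencil case is moved more than 15 mm (distance of any of vial, mandarin, syringe, pencil_case from where it was at the start of the episode above 0.015 m).
It also fails if it takes over 72 s, if anything falls off the work surface, if the arm or the gripper's body presses on something with over 40 N, if the wrist force passes 120 N, or if a joint passes its speed limit or range.

### The arm

A 6-joint arm with a two-finger parallel gripper is mounted at the origin on the work surface. World frame = base frame: x ahead of the robot, y to its left, z up, the work surface at z = 0. Lengths are in mm, angles in rad, forces in N, time in s.
With the tool pointing down it reaches from about 350 to 725 mm from the base axis. Payload 6 kg.
Tool frame: the origin (TCP) lies on the centre line of the jaws, within the pads' length; the fingertips stand 25 mm ahead of it and the grasp point (between the pads) lies 6 mm ahead of it; z points along the fingers, y is the line along which they close (so a half turn about z gives the same grasp; the last joint's range is limited). The gripper opens to 85 mm and grips with 20 to 120 N. Pads are 22 mm wide; open, the fingers measure 114 mm over their backs; the gripper's body (76 mm by 85 mm) begins 54 mm behind the grasp point. The pads swing forward as they close: fully open they stand 13 mm farther back than shut.
Start: joints at [1.521, 0.04, 0.085, 0, -1.615, -0.334], TCP at [224.641, 556.339, 256.261] pointing down, gripper open.
Joint ranges: [-2.56, 2.56], [-1.29, 2.01], [-1.08, 1.49], [-3.29, 1.98], [-2.81, -0.18], [-2.99, 2.99]. Speed limits (rad/s): [2.57, 2.57, 3.01, 3.14, 3.14, 3.14].

### API

Orientations are given as a unit quaternion [w, x, y, z].
In Python, from rig import status, cams, r gives the robot as it stands.
- The arm moves only by the shell command python3 -m handwheel 'ROWS'. ROWS is JSON, a list that holds one entry, the list of rows, each a list of 5 numbers: the closure, from -1 (fully open) to 1 (shut), then the shift along the tool's x, y, z each as a share of 0.04 m, from -1 to 1, then the turn about the tool's z as a share of 0.15 rad, from -1 to 1. In form: [[[claw, tx, ty, tz, twist], ...]]. A call has exactly 8 rows; each row shifts and turns the commanded pose from where the row before left it, along the tool's axes as they then stand; what a row does not reach is not made up. A row lasts 1/8 s, in which the tool goes at most 62.5 mm and 10.7 degrees, less where a joint would pass 70% of its speed; a pose out of reach is approached as far as the arm can. A call with a number of a shift or a turn outside -1 to 1 is refused whole. A call with a gripper value outside its range is refused whole. The fingers move at their own pace and stop on an object; the grip force is fixed at half the most. Time passes only in rows, so rows that do not move let the fingers close, or fill a call up. It gives the time, the measured TCP pose, the force, the opening and the grip force at its end, in the units of the state.
- status.get_obs(): the state, without advancing time (a new reading comes with each control period).
- cams.snapshot(name): name is "scene" or "side" or "wrist"; returns (picture, depth): 480x640x3 uint8, red, green, blue; 480x640 float32, mm along the optical axis (not along the pixel's ray), 0 where there is no reading.
- cams.camera_model(name): a dict with "fov_y" (degrees; the focal length in pixels is half the picture's height over the tangent of half this angle, whatever the lens; pixels are square), "cx", "cy" (the principal point, pixels), "view" (4x4, takes a point from world to camera coordinates). Camera axes: x right, y down, z forward; pixel columns grow to the right and rows downward; lengths in mm; the calibration is good to about 2 mm. The wrist camera is an equidistant fisheye: a pixel r from the principal point sees the ray r / f radians off the axis. A picture is of the moment at which its call begins: read the wrist's pose just before it. camera_model takes no time and is no camera call; for the wrist camera it gives the pose at the moment of the call.
- r.close_job(): hands the job in; it is judged then, once.
The state is a dict: "time": time; "qpos": joint angles; "joint_vel": joint speeds; "tau": joint torques, N m; "tcp_pos": TCP position; "ee_rot": TCP orientation; "ft_force": force on the tool from outside, world axes, zero at the start; "wrist_torque": the same for the moment, N m; "finger_gap": finger opening in mm; "grip_force": force on a finger pad.
Only numpy, scipy, OpenCV 4.12 (cv2) and the standard library are available. Lean on these libraries where they do the work, as an engineer would, in place of code of your own. Each camera call takes 0.05 s, during which the arm holds its last target. There are 200 camera calls.

## Working session

There is one attempt and no reset: what is moved stays moved. The work goes in short steps, Python scripts to look and compute and a shell command to move; the robot and the scene stay as the last step left them, time stands still between calls to the robot, and variables do not carry over. Pictures are saved under pics/ and viewed, at most 12 in all, crops included, and the job is handed in when it is done.

```bash
ls; mkdir -p pics; cat > h.py <<'E'
import numpy as np,cv2
from rig import status,cams,r
def snap(n,f):
    m=cams.camera_model(n); p,d=cams.snapshot(n)
    cv2.imwrite(f'pics/{f}.png',p[:,:,::-1]); np.savez(f'pics/{f}.npz',p=p,d=d,view=m['view'],fov=m['fov_y'],cx=m['cx'],cy=m['cy'])
def load(f): return np.load(f'pics/{f}.npz')
def pix(z,u,v,d=None,plane=None):
    """world point of a pixel by depth, or on plane z=plane"""
    f=240/np.tan(np.radians(float(z['fov']))/2)
    ray=np.array([(u-z['cx'])/f,(v-z['cy'])/f,1.]); V=np.linalg.inv(z['view'])
    o=V[:3,3]; w=V[:3,:3]@ray
    if plane is not None: return o+w*(plane-o[2])/w[2]
    return o+w*(z['d'][int(v),int(u)] if d is None else d)
E
python3 -c "
from h import *
s=status.get_obs();print(s)
for n in('scene','side','wrist'): snap(n,n+'0'); print(n,cams.camera_model(n))
"
```

```text
pics
{'time': 0.0, 'qpos': array([ 1.52067209e+00,  4.08226651e-02,  8.38157257e-02, -4.57287476e-04,
       -1.61549739e+00, -3.33662513e-01]), 'joint_vel': array([-0.00075846, -0.0019792 ,  0.00021814, -0.00062161, -0.00108586,
        0.00090515]), 'tau': array([ 2.19601920e-04, -3.68203247e+01,  3.47426856e+01,  6.93254024e+00,
       -5.21437585e-03,  7.23616921e-06]), 'tcp_pos': array([224.4981269 , 556.11552029, 255.27663177]), 'ee_rot': array([ 8.77708363e-04,  9.81646422e-01, -1.90707945e-01, -1.05466504e-04]), 'ft_force': array([-0.50242128, -0.37330734, -0.28166968]), 'wrist_torque': array([-0.03628091,  0.02189817,  0.02639028]), 'grip_force': 0.0, 'finger_gap': 85.43386536343054}
scene {'fov_y': 56.76564003546504, 'cx': 313.4743339666603, 'cy': 240.41528979274042, 'view': array([[-2.94285672e-01,  9.55682275e-01,  8.20567856e-03,
         2.24251292e+02],
       [ 6.92279161e-01,  2.19078904e-01, -6.87571085e-01,
        -2.12764885e+02],
       [-6.58897190e-01, -1.96661698e-01, -7.26070706e-01,
         1.59637243e+03],
       [ 0.00000000e+00,  0.00000000e+00,  0.0000
[... 209 characters left out ...]
0e+02],
       [-6.88184036e-02, -7.36727643e-01, -6.72678532e-01,
         1.05325402e+02],
       [ 6.61219948e-02,  6.69426086e-01, -7.39930130e-01,
         1.41411665e+03],
       [ 0.00000000e+00,  0.00000000e+00,  0.00000000e+00,
         1.00000000e+00]])}
wrist {'fov_y': 65.70646984690485, 'cx': 312.2107607144645, 'cy': 244.27250795429822, 'view': array([[-3.74649555e-01, -9.27165802e-01,  1.13410628e-03,
         5.99568150e+02],
       [-8.93904677e-01,  3.61533539e-01,  2.65005527e-01,
        -3.48583355e+01],
       [-2.46114079e-01,  9.82704199e-02, -9.64246226e-01,
         3.79085536e+02],
       [ 0.00000000e+00,  0.00000000e+00,  0.00000000e+00,
         1.00000000e+00]])}
```

View pics/scene0.png

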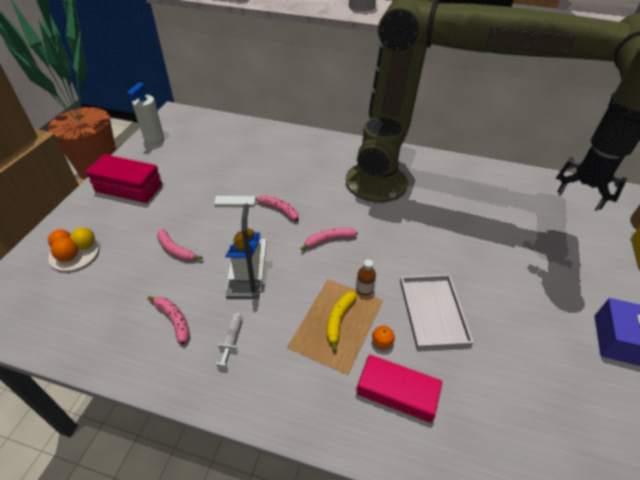

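View pics/side0.png

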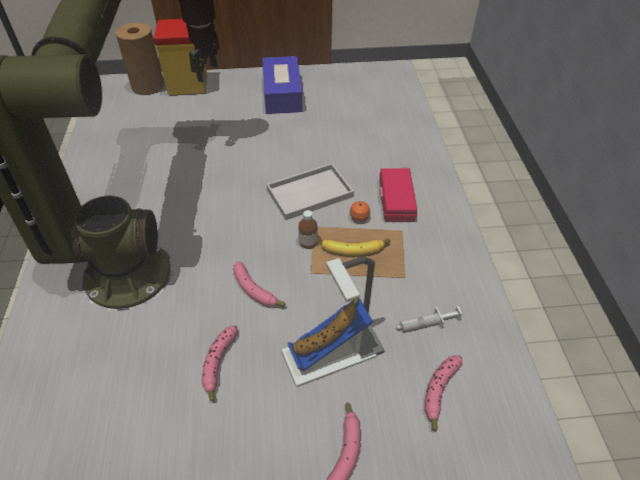

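```bash
python3 -c "
from h import *
z=load('side0'); p=z['p']; hsv=cv2.cvtColor(p,cv2.COLOR_RGB2HSV)
c=p[200:400,270:420]; cv2.imwrite('pics/c1.png',cv2.resize(c[:,:,::-1],(600,800)[::1] if 0 else (600,800),interpolation=3)[:600] if 0 else cv2.resize(c[:,:,::-1],(450,600),interpolation=3))
f=240/np.tan(np.radians(float(z['fov']))/2);V=np.linalg.inv(z['view'])
uu,vv=np.meshgrid(np.arange(640),np.arange(480));d=z['d']
P=np.stack([(uu-z['cx'])/f*d,(vv-z['cy'])/f*d,d],-1)@V[:3,:3].T+V[:3,3]
np.save('pics/P.npy',P)
def box(n,m):
    q=P[m&(d>0)];print(n,len(q),q.mean(0).round(0),np.percentile(q,[2,98],axis=0).round(0).tolist())
H,S,Vv=hsv[...,0],hsv[...,1],hsv[...,2]
R=(uu>265)&(uu<470)&(vv>150)&(vv<400)
box('yellow',R&(H>22)&(H<34)&(S>150)&(Vv>120)&(vv<262))
box('blue',R&(H>105)&(H<125)&(S>150)&(vv>290))
for n,u,v in [('tray corners',268,188),('',333,167),('',353,191),('',287,214),('tray floor',310,190),('vial cap',308,215),('mand',360,208),('towel',315,230),('',404,231),('',404,277),('',312,272),('base',284,353),('',295,380),('',382,352),('pc',398,185)]:
    print(n,u,v,P[v,u].round(0),pix(z,u,v,plane=0).round(0),pix(z,u,v,plane=24).round(0))
"
```

```text
yellow 157 [610.  18.  31.] [[534.0, 1.0, 25.0], [680.0, 38.0, 38.0]]
blue 270 [ 519. -295.  100.] [[422.0, -333.0, 45.0], [589.0, -251.0, 143.0]]
tray corners 268 188 [384. 277.  19.] [383. 297.   0.] [384. 271.  24.]
 333 167 [588. 345.  26.] [592. 376.   0.] [589. 348.  24.]
 353 191 [639. 255.   5.] [640. 260.   0.] [635. 234.  24.]
 287 214 [434. 162.  19.] [435. 181.   0.] [434. 157.  24.]
tray floor 310 190 [510. 273.   3.] [510. 276.   0.] [508. 251.  24.]
vial cap 308 215 [487.  60. 114.] [495. 171.   0.] [494. 148.  24.]
mand 360 208 [639. 134.  52.] [650. 185.   0.] [645. 162.  24.]
towel 315 230 [505.  52.  63.] [510. 110.   0.] [508.  88.  24.]
 404 231 [759.  79.   5.] [761.  83.   0.] [753.  61.  24.]
 404 277 [727. -78.  -1.] [727. -79.   0.] [721. -97.  24.]
 312 272 [488. -43.   4.] [488. -40.   0.] [487. -59.  24.]
base 284 353 [ 401. -280.   11.] [ 401. -274.    0.] [ 402. -288.   24.]
 295 380 [ 422. -352.   14.] [ 422. -345.    0.] [ 422. -357.   24.]
 382 352 [ 629. -296.    7.] [ 631. -293.    0.] [ 626. -306.   24.]
pc 398 185 [763. 214.  56.] [782. 274.   0.] [774. 248.  24.]
```

View pics/c1.png

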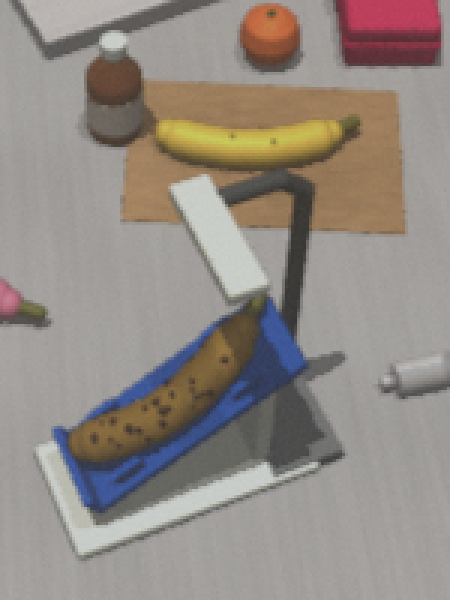

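```bash
cat > m1.py <<'E'
from h import *
from scipy.optimize import least_squares
z=load('side0')
def C(a,b,pl): return pix(z,270+a/3-.33,200+b/3-.33,plane=pl)
for n,l,pl in [('bar',[(170,187),(208,175),(268,290),(232,300)],282),('base',[(37,446),(82,545),(343,447)],12)]:
    for a,b in l: print(n,C(a,b,pl).round(1))
f=240/np.tan(np.radians(float(z['fov']))/2)
def proj(X):
    c=X@z['view'][:3,:3].T+z['view'][:3,3]; return np.stack([c[:,0]/c[:,2]*f+z['cx'],c[:,1]/c[:,2]*f+z['cy']],1)
# fresh banana: fit centre line to mask
p=z['p'];hsv=cv2.cvtColor(p,cv2.COLOR_RGB2HSV);m=((hsv[...,0]>21)&(hsv[...,0]<36)&(hsv[...,1]>140)).astype(np.uint8);m[:225]=0;m[262:]=0;m[:,:315]=0;m[:,392:]=0
xs=np.linspace(-86,85,60);ys=np.interp(xs,[-86,-62,-15,15,62,85],[21,12.5,0,0,12.5,24.5]);rad=np.interp(np.abs(xs),[0,62,80,86],[17,16,11,7])
def sil(q):
    c,s=np.cos(q[2]),np.sin(q[2]);X=np.stack([q[0]+c*xs-s*ys,q[1]+s*xs+c*ys,np.full(60,18.)],1)
    u=proj(X);k=f/1300
    M=np.zeros((480*4,640*4),np.uint8)
    for a,r_ in zip(u,rad): cv2.circle(M,(int(a[0]*4+2),int(a[1]*4+2)),int(r_*k*4),1,-1)
    return cv2.resize(M*255,(640,480),interpolation=cv2.INTER_AREA)/255.
from scipy.optimize import minimize
o=minimize(lambda q:((sil(q*[1,1,.01])-m)**2).sum(),[605,10,10],method='Nelder-Mead',options=dict(initial_simplex=[[605,10,10],[615,10,10],[605,20,10],[605,10,25]]))
print('fresh',o.x,o.fun,m.sum())
# cradle plane
H=hsv[...,0];uu,vv=np.meshgrid(np.arange(640),np.arange(480));P=np.load('pics/P.npy')
def vis(mask):
    return P[mask&(z['d']>0)]
b=vis((H>105)&(H<125)&(hsv[...,1]>150)&(vv>290)&(uu>265)&(uu<420)&(vv<400))
br=vis((H>8)&(H<28)&(hsv[...,1]>80)&(vv>290)&(uu>285)&(uu<370)&(vv<380));print('used',br.mean(0),np.linalg.svd(br-br.mean(0),full_matrices=False)[2][0])
E
python3 m1.py; python3 -c "
from h import *
"
```

```text
bar [ 500.5 -238.2  282. ]
bar [ 527.1 -230.2  282. ]
bar [ 553.4 -328.   282. ]
bar [ 529.6 -333.5  282. ]
base [ 397.5 -267.9   12. ]
base [ 426.4 -354.3   12. ]
base [ 634.4 -291.2   12. ]
fresh [607.28228218  17.55916939  -4.55780035] 286.2738638985006 525
used [ 496.24741147 -298.29619377  116.89044754] [-0.8136242  -0.26615932 -0.51688962]
```

```bash
python3 -m handwheel '[[[-1,0.76,0.325,-0.23,0],[-1,0.76,0.325,-0.23,0],[-1,0.76,0.325,-0.23,0],[-1,0.76,0.325,-0.23,0],[-1,0.76,0.325,-0.23,0],[-1,0.76,0.325,-0.23,0],[-1,0.76,0.325,-0.23,0],[-1,0.76,0.325,-0.23,0]]]'; python3 -m handwheel '[[[-1,0.76,0.325,-0.23,0],[-1,0.76,0.325,-0.23,0],[-1,0.76,0.325,-0.23,0],[-1,0.76,0.325,-0.23,0],[-1,0.76,0.325,-0.23,0],[-1,0.76,0.325,-0.23,0],[-1,0.76,0.325,-0.23,0],[-1,0,0,0,0]]]'
```

```text
time: 1.15
tcp_pos: [411.8, 368.0, 329.9]
ee_rot: [0.0, 0.982, -0.191, -0.0]
ft_force: [0.6, 0.8, -0.3]
finger_gap: 85.3
grip_force: 0.0
time: 2.15
tcp_pos: [575.6, 203.4, 394.1]
ee_rot: [0.0, 0.981, -0.192, -0.0]
ft_force: [0.5, 0.5, 0.4]
finger_gap: 85.0
grip_force: 0.0
```

```bash
python3 -m handwheel '[[[-1,0,0,0,-0.9],[-1,0,0,0,-0.9],[-1,0,0,0,-0.9],[-1,0,0,0,-0.9],[-1,0,0,0,-0.9],[-1,1,0,0,0],[-1,1,0,0,0],[-1,1,0,0,0]]]'; python3 -c "
from h import *
snap('wrist','w1')
print(status.get_obs()['qpos'])"; python3 -m handwheel '[[[-1,1,0,0,0],[-1,1,0,0,0],[-1,1,0,0,0],[-1,1,0,0,0],[-1,0,0,0,0],[-1,0,0,0,0],[-1,0,0,0,0],[-1,0,0,0,0]]]';  python3 -c "
from h import *
print(status.get_obs()['qpos'],cams.camera_model('wrist')['view'])"
```

```text
time: 3.15
tcp_pos: [689.8, 240.4, 394.2]
ee_rot: [-0.0, 0.989, 0.146, -0.0]
ft_force: [1.0, -0.0, 0.9]
finger_gap: 85.5
grip_force: 0.0
[ 6.05845092e-01  5.25965277e-01  9.14314211e-01 -4.48156686e-06
 -1.96794862e+00  1.25615479e+00]
time: 4.2
tcp_pos: [785.3, 266.5, 363.4]
ee_rot: [-0.004, 0.989, 0.145, 0.025]
ft_force: [-0.1, -0.4, 0.2]
finger_gap: 85.3
grip_force: 0.0
[ 0.57169256  0.93521429  1.49106773  0.01520026 -2.0768065   1.29815214] [[ 2.87050043e-01 -9.57913806e-01 -1.84722767e-03  3.05379830e+01]
 [-9.35464626e-01 -2.80736894e-01  2.14692175e-01  7.64713315e+02]
 [-2.06175183e-01 -5.98993819e-02 -9.76680018e-01  6.64933148e+02]
 [ 0.00000000e+00  0.00000000e+00  0.00000000e+00  1.00000000e+00]]
```

View pics/w1.png

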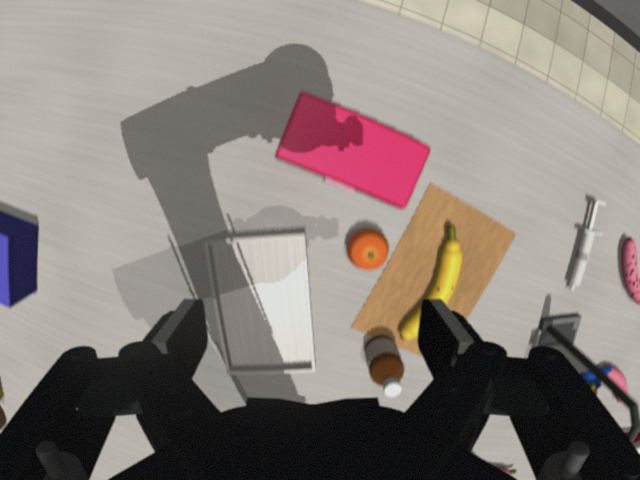

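```bash
python3 -m handwheel '[[[-1,1,0,0,0],[-1,1,0,0,0],[-1,1,0,0,0],[-1,1,0,0,0],[-1,1,0,0,0],[-1,1,0,0,0],[-1,0,0,0,0],[-1,0,0,0,0]]]';  python3 -c "
from h import *
print(status.get_obs()['qpos'])"
```

```text
time: 5.2
tcp_pos: [870.4, 287.1, 301.3]
ee_rot: [-0.015, 0.985, 0.144, 0.097]
ft_force: [-0.2, 0.3, 0.1]
finger_gap: 85.4
grip_force: 0.0
[ 0.55212171  1.0266536   1.49103889  0.05109546 -1.84404083  1.32829739]
```

```bash
python3 -m handwheel '[[[-1,1,0,-0.5,0],[-1,1,0,-0.5,0],[-1,1,0,-0.5,0],[-1,1,0,-0.5,0],[-1,1,0,-0.5,0],[-1,1,0,-0.5,0],[-1,0,0,0,0],[-1,0,0,0,0]]]';  python3 -c "
from h import *
print(status.get_obs()['qpos'])"
```

```text
time: 6.2
tcp_pos: [892.7, 289.4, 375.5]
ee_rot: [-0.028, 0.972, 0.143, 0.186]
ft_force: [0.3, 0.1, -0.2]
finger_gap: 85.2
grip_force: 0.0
[ 0.55685552  0.96476699  1.49027201  0.09626613 -1.72963794  1.33813763]
```

```bash
python3 -m handwheel '[[[-1,1,0,-0.5,0],[-1,1,0,-0.5,0],[-1,1,0,-0.5,0],[-1,1,0,-0.5,0],[-1,1,0,-0.5,0],[-1,1,0,-0.5,0],[-1,0,0,0,0],[-1,0,0,0,0]]]';  python3 -c "
from h import *
from scipy.spatial.transform import Rotation as Ro
s=status.get_obs();q=s['ee_rot'];R=Ro.from_quat(q[[1,2,3,0]]).as_matrix()
print(s['qpos'],R,np.arccos(-R[2,2]),np.arctan2(R[1,2],R[0,2]))"
```

```text
time: 7.2
tcp_pos: [894.9, 286.6, 473.5]
ee_rot: [-0.041, 0.951, 0.139, 0.272]
ft_force: [-0.3, 1.2, -0.8]
finger_gap: 85.2
grip_force: 0.0
[ 0.56895429  0.88143747  1.49018275  0.14429437 -1.63950733  1.34275044] [[ 0.81358457  0.28738888  0.50545799]
 [ 0.24330743 -0.95781287  0.15295752]
 [ 0.52809246 -0.00146219 -0.84918562]] 0.5563550619166429 0.29385115660257194
```

```bash
cat > st.py <<'E'
from h import *
from scipy.spatial.transform import Rotation as Ro
def st(show=True):
    s=status.get_obs();q=s['ee_rot'];R=Ro.from_quat(q[[1,2,3,0]]).as_matrix()
    if show: print('t',s['time'],'tcp',s['tcp_pos'].round(1),'tilt',np.arccos(-R[2,2]).round(4),'az',np.arctan2(R[1,2],R[0,2]).round(3),'ytool',R[:,1].round(3),'gap',s['finger_gap'],'q',s['qpos'].round(2))
    return s,R
if __name__=='__main__': st()
E
python3 -m handwheel '[[[-1,-0.94,0.7,-0.36,0],[-1,-0.94,0.7,-0.36,0],[-1,-0.94,0.7,-0.36,0],[-1,-0.94,0.7,-0.36,0],[-1,-0.94,0.7,-0.36,0],[-1,-0.94,0.7,-0.36,0],[-1,-0.94,0.7,-0.36,0],[-1,-0.94,0.7,-0.36,0]]]'; python3 st.py;python3 -m handwheel '[[[-1,-0.94,0.7,-0.36,0],[-1,-0.94,0.7,-0.36,0],[-1,-0.94,0.7,-0.36,0],[-1,-0.94,0.7,-0.36,0],[-1,-0.94,0.7,-0.36,0],[-1,-0.94,0.7,-0.36,0],[-1,-0.94,0.7,-0.36,0],[-1,-0.94,0.7,-0.36,0]]]'; python3 st.py; python3 -c "
from h import *
snap('wrist','w2')"
```

```text
time: 8.2
tcp_pos: [683.5, 10.9, 424.4]
ee_rot: [-0.04, 0.951, 0.14, 0.272]
ft_force: [0.9, -0.4, 0.2]
finger_gap: 85.7
grip_force: 0.0
t 8.2 tcp [683.5  10.9 424.4] tilt 0.5564 az 0.292 ytool [ 0.288 -0.958 -0.   ] gap 85.68521138518399 q [ 0.31 -0.12  0.15  0.01 -1.28  1.55]
time: 9.2
tcp_pos: [445.0, -294.3, 363.5]
ee_rot: [-0.04, 0.951, 0.14, 0.272]
ft_force: [0.5, -1.2, 0.9]
finger_gap: 85.8
grip_force: 0.0
t 9.2 tcp [ 445.  -294.3  363.5] tilt 0.5575 az 0.293 ytool [ 0.288 -0.958 -0.001] gap 85.80351059968456 q [-0.46 -0.36 -0.03 -0.37 -1.47  2.28]
```

View pics/w2.png

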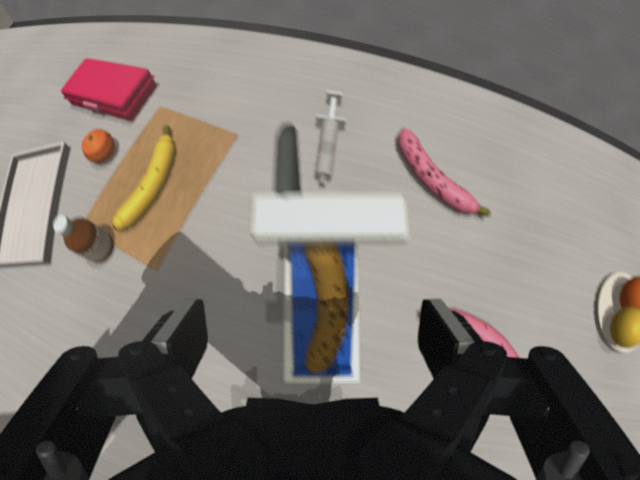

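```bash
cat > fe.py <<'E'
from st import *
def cloud(name):
    z=load(name);f=240/np.tan(np.radians(float(z['fov']))/2);V=np.linalg.inv(z['view'])
    uu,vv=np.meshgrid(np.arange(640.),np.arange(480.));a=uu-z['cx'];b=vv-z['cy'];rr=np.hypot(a,b)+1e-9;t=rr/f
    ray=np.stack([np.tan(t)*a/rr,np.tan(t)*b/rr,np.ones_like(t)],-1)
    P=(ray*z['d'][...,None])@V[:3,:3].T+V[:3,3]
    return z,P,ray@V[:3,:3].T,V[:3,3],cv2.cvtColor(z['p'],cv2.COLOR_RGB2HSV),uu,vv
E
python3 - <<'E'
from fe import *
z,P,ray,o,hsv,uu,vv=cloud('w2')
R=st()[1]
A=np.stack([R[:,0],-R[:,1],-R[:,2]],1)  # cradle axes guess
s0=np.array([506.5,-299.2,90])
L=(P-s0)@A
d=z['d']>0
reg=(uu>270)&(uu<370)&(vv>240)&(vv<390)&d
blue=reg&(hsv[...,0]>105)&(hsv[...,0]<125)&(hsv[...,1]>150)
print('blue n',blue.sum()); q=L[blue]
print(np.percentile(q,[0.5,2,10,50,90,98,99.5],axis=0).round(1))
fl=q[np.abs(q[:,2]-np.median(q[:,2]))<6]; print('plane z',np.linalg.lstsq(np.c_[fl[:,:2],np.ones(len(fl))],fl[:,2],rcond=None)[0])
for v in range(250,376,10):
    c=np.where(blue[v])[0]
    if len(c): print(v,c[0],c[-1],L[v,c[0]].round(1),L[v,c[-1]].round(1))
br=reg&(hsv[...,0]>8)&(hsv[...,0]<28)&(hsv[...,1]>90)
q=L[br];print('used',len(q),np.percentile(q,[2,50,98],axis=0).round(1))
for a in range(-80,90,20):
    k=q[np.abs(q[:,0]-a)<6]
    if len(k): print(a,np.percentile(k[:,1],[2,98]).round(1),k[:,2].max().round(1))
bar=(uu>245)&(uu<415)&(vv>185)&(vv<250)&d&(P[...,2]>272)
q=P[bar]; c,s=np.cos(.293),np.sin(.293);S=(q-s0)@np.array([[c,s,0],[-s,c,0],[0,0,1]]).T;print('bar',np.percentile(S,[1,50,99],axis=0).round(1))
E
```

```text
t 9.25 tcp [ 442.  -298.2  362.4] tilt 0.5545 az 0.288 ytool [ 0.284 -0.959 -0.   ] gap 85.11375801431392 q [-0.47 -0.36 -0.03 -0.37 -1.48  2.28]
blue n 2601
[[-94.  -20.9  -0.9]
 [-92.  -20.4  -0.5]
 [-87.9 -18.2   0.2]
 [-21.3  29.7   1.4]
 [ 40.5  40.7  14.4]
 [ 54.1  43.   17. ]
 [ 57.6  43.7  17.9]]
plane z [-5.69118246e-04  4.42350886e-03  1.11844654e+00]
250 340 352 [52.7 -6.7  1. ] [ 53.  -19.5   1.8]
260 292 352 [41.3 44.7  0.9] [ 41.8 -19.9   1.6]
270 293 352 [30.  43.7  1. ] [ 29.9 -20.4   0.1]
280 294 351 [18.6 42.7  1.5] [ 18.6 -19.6   1.2]
290 294 350 [ 6.5 42.9  0.7] [  6.8 -18.9   1.3]
300 300 313 [-4.9 36.4  2.1] [-5.6 21.9  0.4]
310 295 350 [-18.1  42.2   0.5] [-17.9 -19.9   0.9]
320 294 350 [-30.3  43.5   1.5] [-30.7 -20.5   0.7]
330 295 349 [-43.9  42.6   0.4] [-43.4 -19.8   1.4]
340 295 349 [-56.4  42.7   2.1] [-57.5 -20.5   0.3]
350 295 349 [-71.4  43.1   0.1] [-71.1 -21.1   0.8]
360 295 348 [-85.3  43.3   0.9] [-85.7 -20.6   0.4]
370 295 349 [-89.8  42.7  16. ] [-89.9 -20.7  16. ]
used 3585 [[-75.8 -11.   23.7]
 [  5.1   7.8  33.2]
 [ 64.6  26.1  36.1]]
-80 [10.3 28.4] 31.3
-60 [-1.6 27.2] 36.3
-40 [-8.7 21.7] 36.3
-20 [-11.5  17.6] 37.0
0 [-12.7  16.7] 37.3
20 [-12.2  17.9] 37.1
40 [-7.6 23. ] 37.1
60 [-1.9 28. ] 37.3
bar [[  9.1 -35.1 183.6]
 [ 21.8  14.4 192.7]
 [ 39.2  61.5 194.3]]
```

```bash
python3 -m handwheel '[[[-1,0,0,0,0],[-1,0,0,0,0],[-0.5,0,0,0,0],[-0.5,0,0,0,0],[-0.5,0,0,0,0],[-0.5,0,0,0,0],[-0.5,0,0,0,0],[-0.5,0,0,0,0]]]'; cat > tgt.py <<'E'
import sys
from st import *
s0=np.array([506.5,-299.2,90])
def go(t,R,p):
    d=R.T@(np.array(t)-p); print('tool delta mm',d.round(1),'shares/40',(d/40).round(2)); return d
s,R=st()
A=np.stack([R[:,0],-R[:,1],-R[:,2]],1)
L=[float(x) for x in sys.argv[1:4]]
print('tcp in cradle',((s['tcp_pos']-s0)@A).round(1)); go(s0+A@L,R,s['tcp_pos'])
E
python3 tgt.py 0 2 27
```

```text
time: 10.25
tcp_pos: [446.1, -293.5, 364.2]
ee_rot: [-0.04, 0.951, 0.14, 0.272]
ft_force: [-0.4, -0.6, -0.0]
finger_gap: 64.1
grip_force: 0.0
t 10.25 tcp [ 446.1 -293.5  364.2] tilt 0.5575 az 0.292 ytool [ 0.287 -0.958 -0.   ] gap 64.05353353480287 q [-0.45 -0.36 -0.03 -0.37 -1.47  2.27]
tcp in cradle [ 97.3  22.9 262.4]
tool delta mm [-97.3  20.9 235.4] shares/40 [-2.43  0.52  5.88]
```

```bash
python3 -m handwheel '[[[-0.5,-0.81,0.17,0,0],[-0.5,-0.81,0.17,0,0],[-0.5,-0.81,0.17,0.3,0],[-0.5,0,0,0.9,0],[-0.5,0,0,0.9,0],[-0.5,0,0,0.9,0],[-0.5,0,0,0.6,0],[-0.5,0,0,0,0]]]'; python3 tgt.py 0 2 27;python3 - <<'E'
from fe import *
snap('wrist','w3')
z,P,ray,o,hsv,uu,vv=cloud('w3')
R=st()[1];A=np.stack([R[:,0],-R[:,1],-R[:,2]],1);L=(P-np.array([506.5,-299.2,90]))@A
d=z['d']>0;k=d&(np.abs(L[...,0])<130)&(np.abs(L[...,1]-10)<60)
br=k&(hsv[...,0]>8)&(hsv[...,0]<28)&(hsv[...,1]>90)&(L[...,2]>8)&(L[...,2]<50)
q=L[br]
for a in range(-80,90,10):
    t=q[np.abs(q[:,0]-a)<4]
    if len(t)>10: print(a,np.percentile(t[:,1],[2,98]).round(1),t[:,2].max().round(1))
blue=k&(hsv[...,0]>105)&(hsv[...,0]<125)&(hsv[...,1]>150)&(np.abs(L[...,2])<6);q=L[blue]
for a in range(-85,90,10):
    t=q[np.abs(q[:,0]-a)<4]
    if len(t)>10: print(a,np.percentile(t[:,1],[1,99]).round(1),np.median(t[:,2]).round(1))
print(np.percentile(q[:,0],[.2,99.8]))
E
```

```text
time: 11.25
tcp_pos: [445.6, -313.9, 188.3]
ee_rot: [-0.041, 0.952, 0.14, 0.271]
ft_force: [0.1, -0.3, 0.8]
finger_gap: 64.1
grip_force: 0.0
t 11.25 tcp [ 445.6 -313.9  188.3] tilt 0.5551 az 0.298 ytool [ 0.288 -0.958 -0.003] gap 64.14189438646044 q [-0.51 -0.33 -0.31 -0.42 -1.21  2.44]
tcp in cradle [ -1.3   3.8 116.5]
tool delta mm [ 1.3  1.8 89.5] shares/40 [0.03 0.04 2.24]
t 11.3 tcp [ 445.7 -314.7  190.3] tilt 0.5564 az 0.293 ytool [ 0.288 -0.958 -0.001] gap 64.06879207769158 q [-0.51 -0.33 -0.31 -0.42 -1.21  2.44]
-80 [10.2 28.4] 31.2
-70 [ 2.7 31.5] 35.2
-60 [-1.2 30. ] 36.0
-50 [-5.  27.5] 36.4
-40 [-7.4 24.2] 36.7
-30 [-9.1 21.8] 36.8
-20 [-11.2  19.1] 36.5
-10 [-12.3  17.7] 37.0
0 [-12.2  17.5] 37.0
10 [-11.9  17.2] 36.9
20 [-11.8  19.2] 36.4
30 [-9.2 21.4] 36.5
40 [-7.1 23.7] 36.8
50 [-5.1 27.4] 36.9
60 [-1.8 29.9] 36.6
70 [ 2.1 30.7] 35.2
80 [11.  30.2] 31.0
-85 [-21.   45.8] 1.0
-75 [-20.7  45.9] 0.7
-65 [-21.  46.] 0.8
-55 [-20.7  46.1] 0.9
-45 [-21.   46.1] 1.0
-35 [-21.4  46. ] 0.9
-25 [-21.1  46.1] 0.9
-15 [-20.7  46.2] 1.0
-5 [-20.5  46.4] 1.0
5 [-20.9  46.4] 1.1
15 [-20.7  46.1] 1.1
25 [-20.5  46.4] 1.1
35 [-20.9  46.8] 1.1
45 [-20.7  46.5] 1.1
55 [-20.7  -5.3] 1.1
65 [-20.6  -1.7] 1.2
75 [-20.4   6.9] 1.2
85 [-20.4  21.3] 1.2
[-88.45576154  97.17430764]
```

View pics/w3.png

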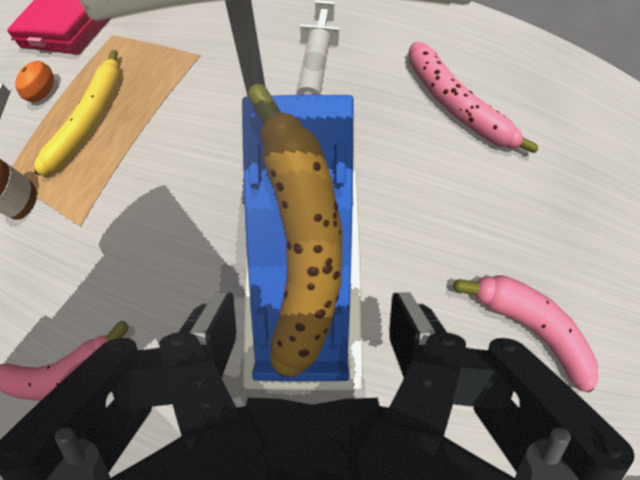

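```bash
python3 -m handwheel '[[[-0.5,0.02,0.02,0.6,0],[-0.5,0,0,0.6,0],[-0.5,0,0,0.6,0],[-0.5,0,0,0.3,0],[-0.5,0,0,0.15,0],[-0.5,0,0,0,0],[0,0,0,0,0],[0.1,0,0,0,0]]]'; python3 tgt.py -0.6 2.6 28;python3 -m handwheel '[[[0.14,0,0,0,0],[0.16,0,0,0,0],[0.18,0,0,0,0],[0.19,0,0,0,0],[0.2,0,0,0,0],[0.2,0,0,0,0],[0.2,0,0,0,0],[0.2,0,0,0,0]]]'
```

```text
time: 12.3
tcp_pos: [492.5, -301.9, 115.3]
ee_rot: [-0.04, 0.951, 0.14, 0.273]
ft_force: [0.2, -0.0, 0.3]
finger_gap: 38.4
grip_force: 0.0
t 12.3 tcp [ 492.5 -301.9  115.3] tilt 0.5582 az 0.29 ytool [ 0.287 -0.958  0.001] gap 38.3831115959146 q [-0.43 -0.22 -0.36 -0.42 -1.04  2.44]
tcp in cradle [ 1.4  1.4 29. ]
tool delta mm [-2.  -1.2  1. ] shares/40 [-0.05 -0.03  0.03]
time: 13.3
tcp_pos: [492.4, -301.7, 114.5]
ee_rot: [-0.04, 0.951, 0.14, 0.272]
ft_force: [-0.4, 0.8, -0.8]
finger_gap: 34.4
grip_force: 0.4
```

```bash
python3 -m handwheel '[[[0.19,0,-0.03,0,0],[0.2,0,0,0,0],[0.21,0,0,0,0],[0.21,0,0,0,0],[0.215,0,0,0,0],[0.22,0,0,0,0],[0.22,0,0,0,0],[0.22,0,0,0,0]]]'
```

```text
time: 14.3
tcp_pos: [492.1, -300.7, 114.8]
ee_rot: [-0.04, 0.951, 0.14, 0.272]
ft_force: [0.3, -1.4, 2.1]
finger_gap: 33.4
grip_force: 11.7
```

```bash
python3 -m handwheel '[[[0.215,0,0,0,0],[0.215,0,0,0,0],[0.215,0,0,-0.05,0],[0.215,0,0,-0.1,0],[0.215,0,0,-0.2,0],[0.215,0,0,-0.2,0],[0.215,0,0,-0.2,0],[0.215,0,0,0,0]]]'; python3 tgt.py 0 0 150
```

```text
time: 15.3
tcp_pos: [476.9, -305.5, 141.2]
ee_rot: [-0.039, 0.951, 0.14, 0.273]
ft_force: [0.6, 0.5, -1.0]
finger_gap: 33.6
grip_force: 10.9
t 15.3 tcp [ 476.9 -305.5  141.2] tilt 0.5586 az 0.289 ytool [ 0.287 -0.958  0.001] gap 33.6198034808983 q [-0.46 -0.27 -0.35 -0.42 -1.09  2.44]
tcp in cradle [ 1.5  2.4 59.4]
tool delta mm [ -1.5   2.4 -90.6] shares/40 [-0.04  0.06 -2.27]
```

```bash
python3 - <<'E'
import numpy as np
S=[(224.5,556.1,255.3,.0408,.0838,0,0),(689.8,240.4,394.2,.526,.9143,0,0),(785.3,266.5,363.4,.9352,1.4911,.0507,.02),(870.4,287.1,301.3,1.0267,1.491,.196,.02),(892.7,289.4,375.5,.9648,1.4903,.378,0.03),(894.9,286.6,473.5,.8814,1.4902,.5564,.05)]
A=[];B=[]
for x,y,z,q2,q3,t,_ in S:
    f=q3-q2
    A.append([1,0,np.sin(q2),np.cos(f),-np.sin(f),np.sin(t)]);B.append(np.hypot(x,y))
    A.append([0,1,np.cos(q2),np.sin(f),np.cos(f),-np.cos(t)]);B.append(z)
x,res,rk,sv=np.linalg.lstsq(np.array(A),np.array(B),rcond=None);print(x.round(0),rk,sv, (np.array(A)@x-B).round(1))
r0,h,a,b,c,L=x
from itertools import product
for t in (0,.28,.556):
  for q2 in (-1.2,-.9,-.6,-.3,0,.3):
    q3=-1.08;f=q3-q2
    print(t,q2,'tcp r z',round(r0+a*np.sin(q2)+b*np.cos(f)-c*np.sin(f)+L*np.sin(t)),round(h+a*np.cos(q2)+b*np.sin(f)+c*np.cos(f)-L*np.cos(t)),'q5',round(t-np.pi/2-f,2))
E
```

```text
[-12. 113. 406. 596.  25. 315.] 6 [4.5497973  3.77266627 0.91971894 0.35644626 0.28950672 0.0978915 ] [-1.4 -1.7  2.7  2.9 -6.3 10.9  1.2  1.3  1.9 -4.2  2.  -9.2]
0 -1.2 tcp r z 198 41 q5 -1.69
0 -0.9 tcp r z 260 -32 q5 -1.39
0 -0.6 tcp r z 299 -120 q5 -1.09
0 -0.3 tcp r z 309 -216 q5 -0.79
0 0 tcp r z 291 -310 q5 -0.49
0 0.3 tcp r z 246 -395 q5 -0.19
0.28 -1.2 tcp r z 285 53 q5 -1.41
0.28 -0.9 tcp r z 347 -20 q5 -1.11
0.28 -0.6 tcp r z 386 -108 q5 -0.81
0.28 -0.3 tcp r z 396 -204 q5 -0.51
0.28 0 tcp r z 378 -298 q5 -0.21
0.28 0.3 tcp r z 333 -383 q5 0.09
0.556 -1.2 tcp r z 364 88 q5 -1.13
0.556 -0.9 tcp r z 427 15 q5 -0.83
0.556 -0.6 tcp r z 465 -73 q5 -0.53
0.556 -0.3 tcp r z 476 -168 q5 -0.23
0.556 0 tcp r z 457 -263 q5 0.07
0.556 0.3 tcp r z 412 -348 q5 0.37
```

```bash
python3 - <<'E'
import numpy as np
from scipy.optimize import least_squares
T=np.array([.506,.153,-.849])
def tz(t,a=.29): return np.array([np.sin(t)*np.cos(a),np.sin(t)*np.sin(a),-np.cos(t)])
S=[((224.5,556.1,255.3),.0408,.0838,tz(0)),((689.8,240.4,394.2),.526,.9143,tz(0)),((785.3,266.5,363.4),.9352,1.4911,tz(.0507)),((870.4,287.1,301.3),1.0267,1.491,tz(.196)),((892.7,289.4,375.5),.9648,1.4903,tz(.378)),((894.9,286.6,473.5),.8814,1.4902,T),
((445.7,-314.7,190.3),-.33,-.31,T),((446.1,-293.5,364.2),-.36,-.03,T),((492.5,-301.9,115.3),-.22,-.36,T),((476.9,-305.5,141.2),-.27,-.35,T)]
def res(p,k=0):
    r0,h,a,b,c,L=p;o=[]
    for X,q2,q3,t in S:
        W=np.array(X)-L*t;f=q3-q2
        o+=[r0+a*np.sin(q2)+b*np.cos(f)-c*np.sin(f)-np.hypot(*W[:2]),h+a*np.cos(q2)+b*np.sin(f)+c*np.cos(f)-W[2]]
    return o
s=least_squares(res,[0,200,400,400,0,250],loss='soft_l1',f_scale=3);p=s.x;print(p.round(0),np.round(s.fun,1))
r0,h,a,b,c,L=p
for q3,q2s in ((-1.08,(-1.29,-1.1,-.9,-.7,-.5)),(-.7,(-1.29,)),(-.3,(-1.29,)),(0.2,(-1.29,))):
  for q2 in q2s:
    f=q3-q2;W=(r0+a*np.sin(q2)+b*np.cos(f)-c*np.sin(f),h+a*np.cos(q2)+b*np.sin(f)+c*np.cos(f))
    print(q3,q2,'wrist',np.round(W),'tcp t=0',np.round((W[0],W[1]-L)),'t=.556',np.round((W[0]+.53*L,W[1]-.85*L)))
E
```

```text
[-74. 184. 357. 658. -82. 293.] [  0.9 -61.6  13.8 -21.7  -0.   17.   -4.    1.   -1.5  -1.8   2.4  -2.7
   2.5  13.5  -2.2  40.4  -1.1  -4.9  -1.    3.5]
-1.08 -1.29 wrist [243. 340.] tcp t=0 [243.  47.] t=.556 [398.  91.]
-1.08 -1.1 wrist [267. 277.] tcp t=0 [267. -16.] t=.556 [422.  28.]
-1.08 -0.9 wrist [278. 207.] tcp t=0 [278. -86.] t=.556 [434. -42.]
-1.08 -0.7 wrist [276. 137.] tcp t=0 [ 276. -156.] t=.556 [ 431. -112.]
-1.08 -0.5 wrist [260.  68.] tcp t=0 [ 260. -225.] t=.556 [ 415. -181.]
-0.7 -1.29 wrist [175. 581.] tcp t=0 [175. 287.] t=.556 [330. 331.]
-0.3 -1.29 wrist [ 12. 788.] tcp t=0 [ 12. 494.] t=.556 [167. 538.]
0.2 -1.29 wrist [-283.  932.] tcp t=0 [-283.  638.] t=.556 [-127.  682.]
```

```bash
python3 -m handwheel '[[[0.215,-0.3,0,-0.3,0],[0.215,-0.5,0,-0.5,0],[0.215,-0.3,0,-0.7,0],[0.215,0,0,-0.8,0],[0.215,0,0,-0.8,0],[0.215,0,0,-0.8,0],[0.215,0,0,-0.7,0],[0.215,0,0,-0.4,0]]]'; python3 - <<'E'
from st import *
s,R=st(); d=R.T@(np.array([504.4,240.7,330])-s['tcp_pos']); print(d.round(0),(d/40).round(2))
d=R.T@np.array([0,0,-1.]);print('down',d)
E
```

```text
time: 16.3
tcp_pos: [338.7, -346.7, 288.0]
ee_rot: [-0.039, 0.951, 0.139, 0.273]
ft_force: [0.1, -0.1, -2.3]
finger_gap: 33.6
grip_force: 10.9
t 16.3 tcp [ 338.7 -346.7  288. ] tilt 0.5581 az 0.288 ytool [ 0.287 -0.958  0.002] gap 33.591869634694106 q [-0.74 -0.42 -0.18 -0.47 -1.5   2.56]
[ 300. -515.  137.] [  7.5  -12.88   3.42]
down [-0.52960079 -0.00159884  0.84824551]
```

```bash
python3 -m handwheel '[[[0.215,0.25,-0.43,0.12,0],[0.215,0.5,-0.86,0.23,0],[0.215,0.5,-0.86,0.23,0],[0.215,0.5,-0.86,0.23,0],[0.215,0.5,-0.86,0.23,0],[0.215,0.5,-0.86,0.23,0],[0.215,0.5,-0.86,0.23,0],[0.215,0.5,-0.86,0.23,0]]]';python3 -m handwheel '[[[0.215,0.5,-0.86,0.23,0],[0.215,0.5,-0.86,0.23,0],[0.215,0.5,-0.86,0.23,0],[0.215,0.5,-0.86,0.23,0],[0.215,0.5,-0.86,0.23,0],[0.215,0.5,-0.86,0.23,0],[0.215,0.5,-0.86,0.23,0],[0.215,0.25,-0.43,0.12,0]]]'; python3 - <<'E'
from fe import *
snap('wrist','w4'); s,R=st()
z,P,ray,o,hsv,uu,vv=cloud('w4')
# yellow fresh & banana in hand
g=(z['d']>0)&(hsv[...,0]>8)&(hsv[...,0]<28)&(hsv[...,1]>90)&(P[...,2]>150);q=(P[g]-s['tcp_pos'])@R;print('held',len(q),np.percentile(q,[2,50,98],axis=0).round(0) if len(q) else '')
d=R.T@(np.array([504.4,240.7,100])-s['tcp_pos']); print(d.round(0),(d/40).round(2))
E
```

```text
time: 17.3
tcp_pos: [422.4, -50.7, 306.8]
ee_rot: [-0.04, 0.951, 0.14, 0.272]
ft_force: [0.1, -0.2, -1.8]
finger_gap: 33.7
grip_force: 10.9
time: 18.3
tcp_pos: [505.3, 243.8, 326.1]
ee_rot: [-0.039, 0.951, 0.14, 0.271]
ft_force: [0.5, -0.6, -1.4]
finger_gap: 33.2
grip_force: 10.9
t 18.35 tcp [505.7 244.9 325.7] tilt 0.5545 az 0.291 ytool [ 0.289 -0.957  0.001] gap 33.1739927759276 q [ 1.   -0.51 -0.47  0.38 -1.2   0.8 ]
held 27142 [[-24. -25.  -8.]
 [ 34.  -4.  -5.]
 [ 81.  16.   5.]]
[-121.    3.  191.] [-3.02  0.08  4.77]
```

View pics/w4.png

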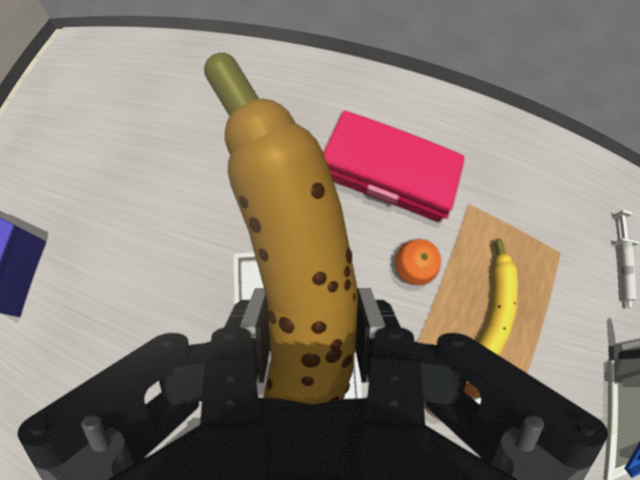

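```bash
python3 - <<'E'
from fe import *
from scipy.optimize import least_squares
for n in ('w1','w2','w3','w4'):
    z,P,ray,o,hsv,uu,vv=cloud(n); d=z['d']>0
    k=d&(P[...,2]>16)&(P[...,2]<30)&(np.abs(P[...,0]-510)<140)&(np.abs(P[...,1]-252)<120)&(hsv[...,1]<60)
    if k.sum()>200:
        r_=cv2.minAreaRect(P[k][:,:2].astype(np.float32));print(n,'tray',k.sum(),r_)
    y=d&(hsv[...,0]>18)&(hsv[...,0]<36)&(hsv[...,1]>120)&(np.abs(P[...,0]-610)<130)&(np.abs(P[...,1]-10)<70)&(P[...,2]>4)&(P[...,2]<45)
    q=P[y]
    if len(q)>100:
        # fit: spine curve, points on radius surface
        def res(p):
            c,s=np.cos(p[2]),np.sin(p[2]);e=q-[p[0],p[1],0];bx=c*e[:,0]+s*e[:,1];by=-s*e[:,0]+c*e[:,1]
            ax=np.abs(bx);yc=np.interp(ax,[0,15,62,86],[0,0,12.5,22]);r0=np.interp(ax,[0,60,75,88],[17,16.5,13,7])
            return np.where(ax<80,np.hypot(by-yc,e[:,2]-18)-r0,np.maximum(ax-95,0)*.5)
        f=least_squares(res,[608,10,-.05],loss='soft_l1',x_scale=[1,1,.01]);c,s=np.cos(f.x[2]),np.sin(f.x[2]);bx=(q-[f.x[0],f.x[1],0])@[c,s,0]
        print(n,'fresh',len(q),f.x.round(3),f.cost/len(q),'x range',np.percentile(bx,[.5,99.5]).round(0),'top',np.percentile(q[:,2],98))
E
```

```text
w1 tray 2128 ((516.9319458007812, 231.67697143554688), (224.52601623535156, 209.27297973632812), 20.602596282958984)
w1 fresh 1812 [ 6.01969e+02  1.44280e+01 -9.80000e-02] 0.3444351278204586 x range [-80. 100.] top 35.489797517879715
w2 tray 1347 ((506.13409423828125, 262.4024353027344), (225.00106811523438, 146.35858154296875), 20.542837142944336)
w2 fresh 2146 [ 5.99533e+02  1.31210e+01 -1.04000e-01] 0.4347933406814134 x range [-83.  95.] top 35.80030573524097
w3 fresh 3427 [ 6.00539e+02  1.29230e+01 -9.90000e-02] 0.41805301319599897 x range [-83.  97.] top 35.5137985145216
w4 tray 530 ((564.6759643554688, 258.8632507324219), (218.56765747070312, 155.65074157714844), 75.56954956054688)
w4 fresh 2397 [ 6.01792e+02  1.40920e+01 -9.40000e-02] 0.2870663307099549 x range [-47.  97.] top 35.522485464042376
```

```bash
python3 -m handwheel '[[[0.215,-0.3,-0.02,0.5,0],[0.215,-0.55,-0.02,0.85,0],[0.215,-0.55,-0.02,0.85,0],[0.215,-0.55,-0.02,0.85,0],[0.215,-0.55,-0.02,0.85,0],[0.215,-0.5,-0.02,0.8,0],[0.215,-0.3,0,0.47,0],[0.215,0,0,0,0]]]'; python3 st.py
```

```text
time: 19.35
tcp_pos: [500.7, 244.3, 79.5]
ee_rot: [-0.038, 0.952, 0.14, 0.27]
ft_force: [-0.8, 0.4, -0.8]
finger_gap: 33.6
grip_force: 10.9
t 19.35 tcp [500.7 244.3  79.5] tilt 0.5531 az 0.286 ytool [ 0.286 -0.958  0.003] gap 33.56623231408913 q [ 0.98 -0.48 -0.94  0.52 -0.74  0.56]
```

```bash
python3 -m handwheel '[[[0.21,-0.07,-0.08,0.1,0],[0.21,-0.04,0,0.06,0],[0.21,-0.035,0,0.055,0],[0.21,-0.035,0,0.055,0],[0.21,-0.035,0,0.055,0],[0.21,-0.035,0,0.055,0],[0.21,0,0,0,0],[0.21,0,0,0,0]]]'; python3 -c "
from h import *
snap('wrist','w5')"; python3 st.py
```

```text
time: 20.35
tcp_pos: [500.2, 248.9, 64.2]
ee_rot: [-0.04, 0.951, 0.14, 0.272]
ft_force: [0.3, -0.2, -1.3]
finger_gap: 34.0
grip_force: 5.4
t 20.4 tcp [500.2 249.   64.3] tilt 0.5574 az 0.292 ytool [ 0.287 -0.958 -0.   ] gap 33.80050761861148 q [ 0.98 -0.46 -0.96  0.55 -0.7   0.53]
```

View pics/w5.png

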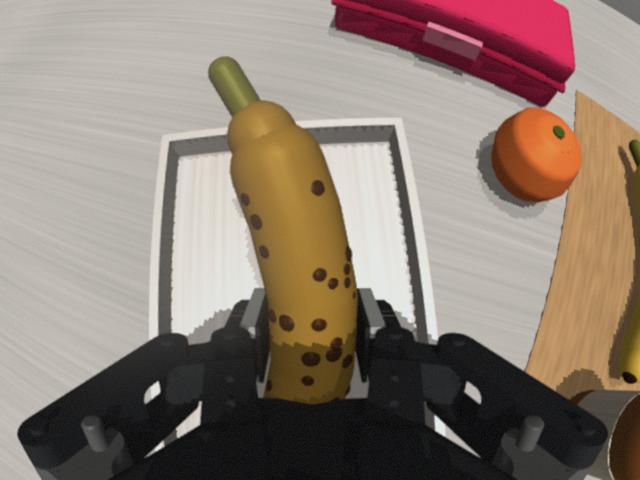

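```bash
python3 - <<'E'
from fe import *
z,P,ray,o,hsv,uu,vv=cloud('w5'); d=z['d']>0
a=.36;c,s=np.cos(a),np.sin(a);Lx=(P[...,0]-507)*c+(P[...,1]-260)*s;Ly=-(P[...,0]-507)*s+(P[...,1]-260)*c
k=d&(P[...,2]>20)&(P[...,2]<28)&(hsv[...,1]<60)&(np.abs(Lx)<135)&(np.abs(Ly)<95)&(vv<330)
print(k.sum())
for v in (180,220,260,300):
    for lo,hi in((140,200),(380,460)):
        w=[u for u in range(lo,hi) if k[v,u]]
        if w: print(v,w[0],w[-1],'Ly',Ly[v,w[0]].round(1),Ly[v,w[-1]].round(1),'Lx',Lx[v,w[0]].round(0))
for u in (180,200,360,380):
    w=[v for v in range(100,170) if k[v,u]]
    if w: print(u,w[0],w[-1],'Lx',Lx[w[0],u].round(1),Lx[w[-1],u].round(1))
R=st()[1];t=status.get_obs()['tcp_pos'];g=d&(hsv[...,0]>8)&(hsv[...,0]<40)&(hsv[...,1]>90)&(uu<400)&(uu>190)
print('stem Lx,z',Lx[62,222],Ly[62,222],P[62,222],'tcp Lx Ly',(t[0]-507)*c+(t[1]-260)*s,-(t[0]-507)*s+(t[1]-260)*c)
q=(P[g]-t)@R;
m=np.abs(q[:,1])<30
for x in range(-10,100,20):
    w=q[m&(np.abs(q[:,0]-x)<4)]
    if len(w): print(x,w[:,2].min())
E
```

```text
6535
180 157 167 Ly 73.1 68.3 Lx 80.0
180 404 413 Ly -63.6 -67.7 Lx 70.0
220 153 163 Ly 73.1 69.0 Lx 56.0
220 410 421 Ly -63.4 -68.1 Lx 47.0
260 151 162 Ly 72.9 68.4 Lx 34.0
260 416 427 Ly -63.5 -68.2 Lx 26.0
300 149 160 Ly 73.3 68.5 Lx 13.0
300 421 432 Ly -63.6 -68.3 Lx 5.0
180 132 143 Lx 110.9 105.4
200 130 140 Lx 110.1 105.7
360 119 129 Lx 109.8 105.4
380 118 129 Lx 110.1 105.3
t 20.4 tcp [500.2 249.   64.3] tilt 0.5574 az 0.292 ytool [ 0.287 -0.958 -0.   ] gap 33.80050761861148 q [ 0.98 -0.46 -0.96  0.55 -0.7   0.53]
stem Lx,z 79.90914199653835 17.104726708716292 [575.76115769 304.15819113 107.58951342] tcp Lx Ly -10.239907272582023 -7.90803355428865
-10 -10.745478809686631
10 -73.63197118371899
30 -6.308156596254062
50 -5.23144282794048
70 -2.7969152696516684
90 7.645295956248587
```

```bash
python3 -m handwheel '[[[0.21,-0.035,0,0.055,0],[0.21,-0.035,0,0.055,0],[0.21,-0.035,0,0.055,0],[0.21,-0.035,0,0.055,0],[0.21,-0.035,0,0.055,0],[0.21,-0.035,0,0.055,0],[0.21,0,0,0,0],[0.21,0,0,0,0]]]';python3 st.py; python3 - <<'E'
from fe import *
snap('side','s6'); snap('wrist','w6')
p=load('s6')['p'][130:250,230:390];cv2.imwrite('pics/c6.png',cv2.resize(p[:,:,::-1],None,fx=4,fy=4,interpolation=3))
E
```

```text
time: 21.4
tcp_pos: [499.9, 248.8, 48.3]
ee_rot: [-0.04, 0.951, 0.14, 0.272]
ft_force: [-0.6, -0.1, -1.7]
finger_gap: 34.0
grip_force: 5.8
t 21.4 tcp [499.9 248.8  48.3] tilt 0.5569 az 0.291 ytool [ 0.287 -0.958  0.   ] gap 34.02187858665673 q [ 0.97 -0.44 -0.99  0.57 -0.66  0.5 ]
```

View pics/c6.png

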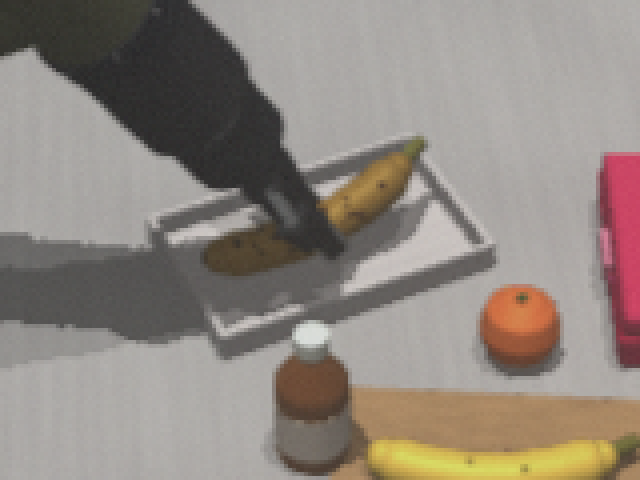

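```bash
python3 -m handwheel '[[[0.21,-0.035,0,0.055,0],[0.21,-0.035,0,0.055,0],[0.21,-0.035,0,0.055,0],[0.21,-0.035,0,0.055,0],[0.21,-0.03,0,0.05,0],[0.21,0,0,0,0],[0.21,0,0,0,0],[0.21,0,0,0,0]]]';python3 st.py; cat > ang.py <<'E'
import sys
from fe import *
n=sys.argv[1];snap('wrist',n)
z,P,ray,o,hsv,uu,vv=cloud(n); d=z['d']>0;t=status.get_obs()['tcp_pos']
g=d&(hsv[...,0]>8)&(hsv[...,0]<30)&(hsv[...,1]>90)&(uu<420)&(uu>180)
q=P[g]-t;a=.29;x=q[:,0]*np.cos(a)+q[:,1]*np.sin(a)
for k in range(-40,110,15):
    w=P[g][np.abs(x-k)<4]
    if len(w)>5: print(k,'top z',np.percentile(w[:,2],98).round(1))
E
python3 ang.py w7
```

```text
time: 22.5
tcp_pos: [499.9, 248.8, 35.7]
ee_rot: [-0.04, 0.951, 0.14, 0.272]
ft_force: [0.4, -0.9, -1.4]
finger_gap: 33.8
grip_force: 6.6
t 22.5 tcp [499.9 248.8  35.7] tilt 0.5571 az 0.291 ytool [ 0.287 -0.958 -0.   ] gap 33.82165313837636 q [ 0.96 -0.43 -1.01  0.6  -0.63  0.47]
-25 top z 96.9
-10 top z 44.5
5 top z 45.3
20 top z 46.5
35 top z 47.7
50 top z 49.0
65 top z 49.8
80 top z 46.5
95 top z 42.1
```

```bash
python3 -m handwheel '[[[0.21,-0.025,0,0.04,0],[0.21,-0.025,0,0.04,0],[0.21,0,0,0,0],[0.21,0,0,0,0],[0.205,0,0,0,0],[0.2,0,0,0,0],[0.19,0,0,0,0],[0.18,0,0,0,0]]]';python3 ang.py w8
```

```text
time: 23.55
tcp_pos: [500.1, 249.0, 32.3]
ee_rot: [-0.04, 0.951, 0.14, 0.272]
ft_force: [-0.0, -0.7, 0.3]
finger_gap: 34.8
grip_force: 0.1
-25 top z 95.0
-10 top z 41.1
5 top z 41.0
20 top z 40.8
35 top z 40.7
50 top z 40.6
65 top z 40.5
80 top z 35.8
95 top z 29.6
```

```bash
python3 -m handwheel '[[[0,0,0,0,0],[-0.3,0,0,0,0],[-0.5,0,0,0,0],[-0.5,0,0,-0.3,0],[-0.5,0,0,-0.7,0],[-0.5,0,0,-0.7,0],[-0.5,0,0,-0.7,0],[-0.5,0,0,-0.2,0]]]';python3 st.py; python3 -m handwheel '[[[-0.5,-0.6,0.1,-0.4,0],[-0.5,-0.84,0.13,-0.52,0],[-0.5,-0.84,0.13,-0.52,0],[-0.5,-0.84,0.13,-0.52,0],[-0.5,-0.84,0.13,-0.52,0],[-0.5,0,0,0,0],[-0.5,0,0,0,0],[-0.5,0,0,0,0]]]';python3 st.py
```

```text
time: 24.6
tcp_pos: [447.2, 234.0, 122.5]
ee_rot: [-0.042, 0.951, 0.14, 0.273]
ft_force: [0.4, 0.0, 0.2]
finger_gap: 64.1
grip_force: 0.0
t 24.6 tcp [447.2 234.  122.5] tilt 0.5603 az 0.297 ytool [ 0.288 -0.958 -0.003] gap 64.09490881798908 q [ 1.11 -0.73 -1.    0.49 -0.96  0.53]
time: 25.6
tcp_pos: [319.1, 181.2, 177.0]
ee_rot: [-0.031, 0.961, 0.14, 0.236]
ft_force: [-0.5, 0.7, -0.6]
finger_gap: 64.0
grip_force: 0.0
t 25.6 tcp [319.1 181.2 177. ] tilt 0.4805 az 0.277 ytool [ 0.283 -0.959  0.005] gap 63.99617447907008 q [ 1.57 -1.28 -1.08  0.46 -1.62  0.35]
```

```bash
python3 -m handwheel '[[[0,0.61,0.29,0.6,0],[0,0.61,0.29,0.9,0],[0,0.61,0.29,0.9,0],[0,0.61,0.29,1,0],[0,0.61,0.29,1,0],[0,0,0,0.2,0],[0,-0.5,0,-0.25,0],[0,-0.88,0,-0.46,0]]]';python3 st.py; python3 -m handwheel '[[[0,-0.88,0,-0.46,0],[0,-0.88,0,-0.46,0],[0,-0.88,0,-0.46,0],[0,-0.88,0,-0.4,0],[0,0,0,0,0],[0,0,0,0,0],[0,0,0,0,0],[0,0,0,0,0]]]';python3 st.py
```

```text
time: 26.6
tcp_pos: [460.9, 161.5, 70.4]
ee_rot: [-0.031, 0.961, 0.139, 0.235]
ft_force: [-0.5, 0.3, 1.5]
finger_gap: 42.7
grip_force: 0.0
t 26.6 tcp [460.9 161.5  70.4] tilt 0.4794 az 0.275 ytool [ 0.282 -0.959  0.006] gap 42.67914224275636 q [ 0.93 -0.71 -1.02  0.37 -0.9   0.75]
time: 27.6
tcp_pos: [364.0, 131.0, 117.4]
ee_rot: [-0.033, 0.969, 0.143, 0.197]
ft_force: [0.1, 0.4, 0.0]
finger_gap: 42.9
grip_force: 0.0
t 27.6 tcp [364.  131.  117.4] tilt 0.403 az 0.312 ytool [ 0.29  -0.957 -0.007] gap 42.885313296921915 q [ 1.16 -1.15 -1.08  0.31 -1.37  0.68]
```

```bash
python3 -m handwheel '[[[0,-1,0,0.2,0],[0,-1,0,0.2,0],[0,-1,0,0.2,0],[0,-1,0,0.2,0],[0,-1,0,0.2,0],[0,0,0,0,0],[0,0,0,0,0],[0,0,0,0,0]]]';python3 st.py
```

```text
time: 28.6
tcp_pos: [306.7, 109.4, 103.3]
ee_rot: [-0.034, 0.981, 0.147, 0.125]
ft_force: [0.4, 0.4, 0.1]
finger_gap: 42.6
grip_force: 0.0
t 28.6 tcp [306.7 109.4 103.3] tilt 0.2592 az 0.414 ytool [ 0.298 -0.954 -0.03 ] gap 42.61974114059183 q [ 1.23 -1.29 -1.08  0.19 -1.6   0.66]
```

```bash
python3 -m handwheel '[[[0,-1,0,0.2,0],[0,-1,0,0.2,0],[0,-1,0,0.2,0],[0,-1,0,0.1,0],[0,0,0,0,0],[0,0,0,0,0],[-0.5,0.5,0,-0.3,0],[-0.5,1,0,-0.5,0]]]';python3 - <<'E'
from st import *
s,R=st()
# target over the fresh banana
b=np.array([601,13.8]);yaw=-.098;ax=np.array([np.cos(yaw),np.sin(yaw),0])
# twist so that tool x, projected, lies along the banana
from scipy.optimize import brentq
f=lambda w:(lambda y:y@ax)(R[:,1]*np.cos(w)-R[:,0]*np.sin(w))
w=brentq(f,-1.2,1.2);print('twist',w,w/.15)
c=np.array([b[0],b[1],18.]);zt=R[:,2]
for k in (150,11):
    d=R.T@(c-zt*k-s['tcp_pos']);print(k,(c-zt*k).round(0),d.round(0),(d/40).round(2))
E
```

```text
time: 29.6
tcp_pos: [328.6, 119.0, 120.0]
ee_rot: [-0.027, 0.986, 0.151, 0.069]
ft_force: [-1.3, -0.6, 2.4]
finger_gap: 64.1
grip_force: 0.0
t 29.6 tcp [328.6 119.  120. ] tilt 0.1494 az 0.528 ytool [ 0.301 -0.953 -0.033] gap 64.08531997415253 q [ 1.02 -0.93 -0.87  0.07 -1.49  0.85]
twist 0.40641488047463226 2.7094325364975487
150 [582.   3. 166.] [212. 186. -22.] [ 5.3   4.64 -0.55]
11 [600.  13.  29.] [212. 186. 117.] [5.3  4.64 2.93]
```

```bash
python3 -m handwheel '[[[-0.5,0,0,-0.9,0],[-0.5,0.3,0.3,-0.9,0],[-0.5,0.85,0.75,0,0],[-0.5,0.9,0.8,0,0],[-0.5,0.9,0.8,0,0],[-0.5,0.9,0.8,0,0],[-0.5,0.9,0.75,0,0],[-0.5,0.5,0.4,0,0.2]]]';python3 -m handwheel '[[[-0.5,0,0,0,0.85],[-0.5,0,0,0.3,0.85],[-0.5,0,0,0.5,0.8],[-0.5,0,0,0.2,0],[-0.5,0,0,0,0],[-0.5,0,0,0,0],[-0.5,0,0,0,0],[-0.5,0,0,0,0]]]'; cat > fr.py <<'E'
import sys
from fe import *
from scipy.optimize import least_squares
n=sys.argv[1];s,R=st();snap('wrist',n)
z,P,ray,o,hsv,uu,vv=cloud(n); d=z['d']>0
y=d&(hsv[...,0]>18)&(hsv[...,0]<36)&(hsv[...,1]>120)&(np.abs(P[...,0]-610)<130)&(np.abs(P[...,1]-20)<80)&(P[...,2]>4)&(P[...,2]<45)
q=P[y]
def res(p):
    c,s=np.cos(p[2]),np.sin(p[2]);e=q-[p[0],p[1],0];bx=c*e[:,0]+s*e[:,1];by=-s*e[:,0]+c*e[:,1]
    ax=np.abs(bx);yc=np.interp(ax,[0,15,62,86],[0,0,12.5,22]);r0=np.interp(ax,[0,60,75,88],[17,16.5,13,7])
    return np.where(ax<80,np.hypot(by-yc,e[:,2]-18)-r0,np.maximum(ax-95,0)*.5)
f=least_squares(res,[601,13.8,-.1],loss='soft_l1',x_scale=[1,1,.01]).x
c,s_=np.cos(f[2]),np.sin(f[2]);bx=(q-[f[0],f[1],0])@[c,s_,0];print('fresh',f,len(q),np.percentile(bx,[.5,99.5]))
ax=np.array([c,s_,0]);w=np.arctan2(R[:,1]@ax,R[:,0]@ax);print('twist rows',w/.15,'tool y z',R[:,1])
for k in (100,11):
    D=R.T@(np.array([f[0],f[1],18])-R[:,2]*k-s['tcp_pos']);print(k,D.round(1),(D/40).round(3))
v=d&(np.abs(P[...,0]-487)<60)&(np.abs(P[...,1]-60)<60)&(P[...,2]>105)&(P[...,2]<120)
if v.sum(): print('vial top',P[v].mean(0))
E
python3 fr.py w9
```

```text
time: 30.6
tcp_pos: [573.9, -2.8, 213.1]
ee_rot: [-0.026, 0.988, 0.133, 0.067]
ft_force: [0.5, 0.0, 0.1]
finger_gap: 64.4
grip_force: 0.0
time: 31.6
tcp_pos: [577.3, 1.5, 175.1]
ee_rot: [-0.039, 0.996, -0.052, 0.062]
ft_force: [0.5, -0.3, -0.6]
finger_gap: 64.0
grip_force: 0.0
t 31.6 tcp [577.3   1.5 175.1] tilt 0.1463 az 0.513 ytool [-0.098 -0.992 -0.084] gap 64.0015995387309 q [ 0.33 -0.12 -0.22 -0.03 -1.33  1.14]
fresh [ 6.01188225e+02  1.36010031e+01 -1.01369349e-01] 9417 [-80.19438288  98.45594186]
twist rows 0.01772188739678537 tool y z [-0.09820923 -0.99158645 -0.08432828]
100 [ 3.6 -1.1 59.3] [ 0.089 -0.027  1.482]
11 [  3.6  -1.1 148.3] [ 0.089 -0.027  3.707]
```

```bash
python3 -m handwheel '[[[-0.5,0.09,-0.03,0.7,0],[-0.5,0,0,0.9,0],[-0.5,0,0,0.9,0],[-0.5,0,0,0.7,0],[-0.5,0,0,0.3,0],[-0.5,0,0,0.14,0],[-0.2,0,0,0,0],[0,0,0,0,0]]]';python3 -m handwheel '[[[0.1,0,0,0,0],[0.14,0,0,0,0],[0.16,0,0,0,0],[0.18,0,0,0,0],[0.19,0,0,0,0],[0.2,0,0,0,0],[0.2,0,0,0,0],[0.2,0,0,0,0]]]'; python3 st.py
```

```text
time: 32.65
tcp_pos: [599.9, 12.8, 32.3]
ee_rot: [-0.039, 0.996, -0.052, 0.062]
ft_force: [0.0, -0.6, 0.2]
finger_gap: 42.8
grip_force: 0.0
time: 33.65
tcp_pos: [599.4, 12.8, 31.1]
ee_rot: [-0.039, 0.996, -0.052, 0.061]
ft_force: [0.3, 1.3, 0.8]
finger_gap: 34.0
grip_force: 0.7
t 33.65 tcp [599.4  12.8  31.1] tilt 0.1458 az 0.514 ytool [-0.099 -0.992 -0.084] gap 34.02085815047969 q [ 0.34  0.03 -0.34 -0.03 -1.06  1.14]
```

```bash
python3 -m handwheel '[[[0.21,0,0,0,0],[0.215,0,0,0,0],[0.215,0,0,0,0],[0.215,0.02,-0.01,-0.1,0],[0.215,0.06,-0.03,-0.3,0],[0.215,0.12,-0.05,-0.6,0],[0.215,0.2,-0.07,-0.8,0],[0.215,0.2,-0.08,-0.9,0]]]';python3 -m handwheel '[[[0.215,0.3,-0.4,-0.9,0],[0.215,0.37,-0.55,-0.9,0],[0.215,0.37,-0.65,-0.8,0],[0.215,0.37,-0.65,-0.6,0],[0.215,0.37,-0.65,-0.5,-0.5],[0.215,0.37,-0.6,-0.3,-0.7],[0.215,0.2,-0.3,-0.1,-0.7],[0.215,0,0,0,-0.6]]]';python3 st.py
```

```text
time: 34.65
tcp_pos: [610.0, 11.6, 142.7]
ee_rot: [-0.039, 0.996, -0.052, 0.061]
ft_force: [0.7, -0.3, -2.4]
finger_gap: 33.3
grip_force: 7.2
time: 35.65
tcp_pos: [693.8, 144.3, 327.7]
ee_rot: [-0.027, 0.988, 0.137, 0.067]
ft_force: [0.5, -0.2, -1.6]
finger_gap: 33.7
grip_force: 7.3
t 35.65 tcp [693.8 144.3 327.7] tilt 0.1452 az 0.514 ytool [ 0.273 -0.961 -0.034] gap 33.74969642737182 q [ 0.48  0.23  0.42 -0.   -1.62  1.36]
```

```bash
python3 -m handwheel '[[[0.215,0.7,0.05,0.1,0],[0.215,1,0.07,0.1,0],[0.215,1,0.07,0,0],[0.215,1,0.07,-0.2,0],[0.215,1,0.07,-0.3,0],[0.215,1,0.07,-0.4,0],[0.215,1,0.07,-0.4,0],[0.215,1,0.07,-0.4,0]]]';python3 st.py
```

```text
time: 36.65
tcp_pos: [873.1, 178.6, 370.3]
ee_rot: [-0.03, 0.984, 0.133, 0.119]
ft_force: [-1.0, -0.3, -1.2]
finger_gap: 33.8
grip_force: 7.3
t 36.65 tcp [873.1 178.6 370.3] tilt 0.2457 az 0.377 ytool [ 0.268 -0.963 -0.027] gap 33.8113304550023 q [ 0.43  0.94  1.49  0.01 -1.88  1.42]
```

```bash
python3 -m handwheel '[[[0.215,1,0.07,-0.5,0],[0.215,1,0.07,-0.5,0],[0.215,1,0.07,-0.5,0],[0.215,1,0.07,-0.5,0],[0.215,1,0.07,-0.5,0],[0.215,1,0.07,-0.5,0],[0.215,1,0.07,-0.5,0],[0.215,0,0,0,0]]]';python3 st.py
```

```text
time: 37.65
tcp_pos: [895.3, 178.6, 453.5]
ee_rot: [-0.034, 0.966, 0.128, 0.223]
ft_force: [0.4, -0.3, -1.2]
finger_gap: 33.2
grip_force: 7.4
t 37.65 tcp [895.3 178.6 453.5] tilt 0.4545 az 0.285 ytool [ 0.262 -0.965 -0.01 ] gap 33.224299264854 q [ 0.44  0.87  1.49  0.07 -1.74  1.42]
```

```bash
python3 -m handwheel '[[[0.215,1,-0.05,-0.4,-0.17],[0.215,1,-0.05,-0.4,0],[0.215,1,-0.05,-0.4,0],[0.215,0.6,-0.03,-0.2,0],[0.215,0,0,0,0],[0.215,-0.3,0.2,-0.1,0],[0.215,-0.7,0.55,-0.2,0],[0.215,-0.9,0.8,-0.3,0]]]'; python3 - <<'E'
from st import *
s,R=st();A=np.stack([R[:,0],-R[:,1],-R[:,2]],1)
s0=np.array([506.5,-299.2,90]);
for L in ((-30,2.6,215),):
    d=R.T@(s0+A@np.array(L,float)-s['tcp_pos']);print((s0+A@np.array(L,float)).round(0),d.round(0),(d/40).round(2))
E
```

```text
time: 38.65
tcp_pos: [843.0, 115.4, 474.3]
ee_rot: [-0.034, 0.952, 0.138, 0.271]
ft_force: [0.5, -1.1, -0.3]
finger_gap: 33.4
grip_force: 7.3
t 38.65 tcp [843.  115.4 474.3] tilt 0.5541 az 0.268 ytool [ 0.281 -0.96   0.011] gap 33.412098139089565 q [ 0.39  0.39  0.78  0.07 -1.41  1.47]
[ 372. -334.  257.] [-607.  297. -117.] [-15.19   7.42  -2.92]
```

```bash
python3 -m handwheel '[[[0.215,-0.92,0.475,-0.31,0],[0.215,-0.92,0.475,-0.31,0],[0.215,-0.92,0.475,-0.31,0],[0.215,-0.92,0.475,-0.31,0],[0.215,-0.92,0.475,-0.31,0],[0.215,-0.92,0.475,-0.31,0],[0.215,-0.92,0.475,-0.31,0],[0.215,-0.92,0.475,-0.31,0]]]';python3 -m handwheel '[[[0.215,-0.92,0.475,-0.31,0],[0.215,-0.92,0.475,-0.31,0],[0.215,-0.92,0.475,-0.31,0],[0.215,-0.92,0.475,-0.31,0],[0.215,-0.92,0.475,-0.31,0],[0.215,-0.92,0.475,-0.31,0],[0.215,-0.7,0.3,-0.2,0],[0.215,-0.2,0.1,-0.1,0]]]'; cat > hd.py <<'E'
import sys
from fe import *
n=sys.argv[1];s,R=st();snap('wrist',n)
z,P,ray,o,hsv,uu,vv=cloud(n);t=s['tcp_pos']
C=np.array([[.8122,-.2875,-.5065],[.2424,.9578,-.1548],[.5304,.003,.8477]]) # columns x,y,z of the cradle
C=np.linalg.qr(C)[0]*np.sign(np.diag(np.linalg.qr(C)[1]))
seat=np.array([506.5,-299.2,90])+C@[-.6,2.6,1.]
k=(z['d']>0)&(hsv[...,0]>18)&(hsv[...,0]<36)&(hsv[...,1]>120)&(np.linalg.norm(P-t,axis=-1)<130)
q=(P[k]-seat)@C;T=(t-seat)@C;print('tcp in cradle',T.round(1))
for x in range(-90,110,15):
    w=q[np.abs(q[:,0]-T[0]-x)<4]
    if len(w)>8: print('dx',x,'top z',np.percentile(w[:,2],98).round(1),'y',np.percentile(w[:,1],[2,98]).round(1))
for L in ((-8,0,60),(0,0,27)):
    d=R.T@(seat+C@np.array(L,float)-t);print(L,d.round(1),(d/40).round(2))
E
python3 hd.py w10
```

```text
time: 39.65
tcp_pos: [594.7, -116.5, 406.4]
ee_rot: [-0.034, 0.952, 0.137, 0.272]
ft_force: [0.7, -0.4, -1.2]
finger_gap: 33.9
grip_force: 7.3
time: 40.65
tcp_pos: [378.1, -316.0, 345.6]
ee_rot: [-0.034, 0.952, 0.136, 0.272]
ft_force: [1.2, 0.2, -1.5]
finger_gap: 33.5
grip_force: 7.3
t 40.65 tcp [ 378.1 -316.   345.6] tilt 0.5559 az 0.265 ytool [ 0.277 -0.961  0.01 ] gap 33.48307280614643 q [-0.59 -0.44 -0.11 -0.41 -1.52  2.39]
tcp in cradle [ 27.8  19.  283.4]
dx -30 top z 288.9 y [ 6.9 39.5]
dx -15 top z 289.6 y [ 4.6 35.6]
dx 0 top z 289.0 y [ 2.2 35.8]
dx 15 top z 286.6 y [ 3.2 34.7]
dx 30 top z 283.9 y [ 5.8 36.9]
dx 45 top z 281.8 y [ 9.  40.4]
dx 60 top z 279.4 y [13.1 45. ]
dx 75 top z 274.9 y [19.6 46.6]
dx 90 top z 263.5 y [38.5 49.5]
(-8, 0, 60) [-35.   15.4 223.8] [-0.88  0.38  5.6 ]
(0, 0, 27) [-26.9  14.8 256.8] [-0.67  0.37  6.42]
```

```bash
python3 -m handwheel '[[[0.215,-0.6,0.15,0.3,-0.13],[0.215,-0.6,0.15,0.7,0],[0.215,-0.1,0.09,0.9,0],[0.215,0,0,0.9,0],[0.215,0,0,0.9,0],[0.215,0,0,0.8,0],[0.215,0,0,0.6,0],[0.215,0,0,0.25,0]]]';python3 -m handwheel '[[[0.215,0,0,0,0],[0.215,0.2,0,0,0],[0.215,0.2,0,0,0],[0.215,0.1,0,0,0],[0.215,0,0,0,0],[0.215,0,0,0,0],[0.215,0,0,0,0],[0.215,0,0,0,0]]]';python3 hd.py w11
```

```text
time: 41.7
tcp_pos: [451.5, -311.9, 135.8]
ee_rot: [-0.032, 0.95, 0.147, 0.272]
ft_force: [0.3, -0.9, -1.5]
finger_gap: 33.9
grip_force: 7.3
time: 42.7
tcp_pos: [466.9, -308.0, 147.7]
ee_rot: [-0.031, 0.95, 0.146, 0.273]
ft_force: [0.2, -0.2, -2.6]
finger_gap: 33.7
grip_force: 7.3
t 42.7 tcp [ 466.9 -308.   147.7] tilt 0.5562 az 0.267 ytool [ 0.295 -0.955  0.021] gap 33.73230985554048 q [-0.46 -0.29 -0.36 -0.41 -1.1   2.45]
tcp in cradle [-3.1  0.5 69.4]
dx -30 top z 75.3 y [-12.7  20.3]
dx -15 top z 75.6 y [-14.1  16.8]
dx 0 top z 74.0 y [-16.3  17.1]
dx 15 top z 72.1 y [-14.9  16.3]
dx 30 top z 69.9 y [-12.1  19. ]
dx 45 top z 67.7 y [-8.5 23.1]
dx 60 top z 65.3 y [-3.9 27.9]
dx 75 top z 60.8 y [ 2.9 29.5]
(-8, 0, 60) [-4.9  0.3  9.4] [-0.12  0.01  0.23]
(0, 0, 27) [ 3.2 -0.1 42.3] [ 0.08 -0.    1.06]
```

View pics/w11.png

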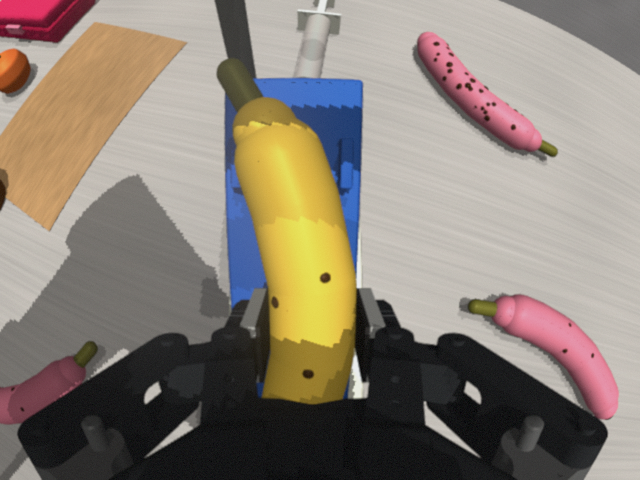

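```bash
python3 -m handwheel '[[[0.215,0.06,0,0.1,0],[0.215,0.06,0,0.15,0],[0.215,0,0,0.15,0],[0.215,0,0,0.15,0],[0.21,0,0,0.07,0],[0.21,0,0,0.05,0],[0.21,0,0,0.05,0],[0.21,0,0,0.05,0]]]';python3 hd.py w12
```

```text
time: 43.75
tcp_pos: [486.7, -302.5, 124.3]
ee_rot: [-0.031, 0.95, 0.147, 0.273]
ft_force: [-1.5, -0.7, -2.2]
finger_gap: 33.7
grip_force: 4.9
t 43.75 tcp [ 486.7 -302.5  124.3] tilt 0.5565 az 0.266 ytool [ 0.295 -0.955  0.021] gap 33.701704151283536 q [-0.43 -0.25 -0.37 -0.4  -1.04  2.44]
tcp in cradle [ 1.9  0.  38.6]
dx -30 top z 44.2 y [-13.   19.8]
dx -15 top z 44.5 y [-14.9  16.3]
dx 0 top z 43.0 y [-16.4  16.6]
dx 15 top z 41.5 y [-15.3  15.8]
dx 30 top z 39.4 y [-12.5  18.5]
dx 45 top z 37.3 y [-9.2 22.6]
dx 60 top z 35.2 y [-4.3 27.5]
dx 75 top z 30.5 y [ 2.6 29.2]
(-8, 0, 60) [ -9.9   0.2 -21.3] [-0.25  0.   -0.53]
(0, 0, 27) [-1.9 -0.2 11.6] [-0.05 -0.    0.29]
```

```bash
python3 -m handwheel '[[[0.21,0,0,0.04,0],[0.21,0,0,0.04,0],[0.21,0,0,0.04,0],[0.21,0,0,0.04,0],[0.21,0,0,0.04,0],[0.21,0,0,0.03,0],[0.21,0,0,0,0],[0.21,0,0,0,0]]]';python3 hd.py w13
```

```text
time: 44.8
tcp_pos: [491.4, -301.8, 117.1]
ee_rot: [-0.03, 0.95, 0.147, 0.273]
ft_force: [-3.4, -4.6, 3.8]
finger_gap: 33.4
grip_force: 5.4
t 44.8 tcp [ 491.4 -301.8  117.1] tilt 0.5568 az 0.264 ytool [ 0.295 -0.955  0.022] gap 33.38838521247928 q [-0.42 -0.24 -0.38 -0.4  -1.02  2.44]
tcp in cradle [ 2.1 -0.7 30.1]
dx -30 top z 34.5 y [-13.8  18.7]
dx -15 top z 34.9 y [-15.8  15.4]
dx 0 top z 35.1 y [-17.5  15.9]
dx 15 top z 35.1 y [-16.1  15.1]
dx 30 top z 34.9 y [-13.   17.9]
dx 45 top z 34.8 y [-9.8 22.2]
dx 60 top z 34.6 y [-4.7 27.2]
dx 75 top z 30.7 y [ 2.  28.7]
(-8, 0, 60) [-10.1  -0.4 -29.9] [-0.25 -0.01 -0.75]
(0, 0, 27) [-2.  -0.8  3. ] [-0.05 -0.02  0.08]
```

```bash
python3 -m handwheel '[[[0.21,0,0.01,-0.02,0],[0.205,0,0.01,-0.02,0],[0.2,0,0,0,0],[0.195,0,0,0,0],[0.19,0,0,0,0],[0.18,0,0,0,0],[0.15,0,0,0,0],[0.1,0,0,0,0]]]';python3 hd.py w14
```

```text
time: 45.85
tcp_pos: [490.7, -302.1, 117.8]
ee_rot: [-0.031, 0.95, 0.147, 0.273]
ft_force: [-0.2, 0.2, -0.2]
finger_gap: 38.7
grip_force: 0.0
t 45.85 tcp [ 490.7 -302.1  117.8] tilt 0.5564 az 0.266 ytool [ 0.296 -0.955  0.021] gap 38.725027557992966 q [-0.43 -0.24 -0.38 -0.41 -1.03  2.44]
tcp in cradle [ 1.8 -0.8 31. ]
dx -30 top z 34.5 y [-13.5  18.5]
dx -15 top z 34.6 y [-15.8  15.3]
dx 0 top z 34.6 y [-16.   15.1]
dx 15 top z 34.8 y [-15.4  15.7]
dx 30 top z 34.7 y [-12.   18.7]
dx 45 top z 34.7 y [-8.7 22.9]
dx 60 top z 34.6 y [-3.8 27.5]
dx 75 top z 30.0 y [ 4.1 28.7]
(-8, 0, 60) [ -9.9  -0.5 -29. ] [-0.25 -0.01 -0.72]
(0, 0, 27) [-1.8 -0.9  4. ] [-0.04 -0.02  0.1 ]
```

Seated flat and free. Open and retreat square to the slope.

```bash
python3 -m handwheel '[[[-0.2,0,0,0,0],[-0.4,0,0,0,0],[-0.4,0,0,-0.2,0],[-0.4,0,0,-0.4,0],[-0.4,0,0,-0.6,0],[-0.4,-0.2,0,-0.7,0],[-0.4,-0.2,0,-0.7,0],[-0.4,0,0,-0.3,0]]]';python3 -m handwheel '[[[-0.4,0,0,0,0],[-0.4,0,0,0,0],[-0.4,0,0,0,0],[-0.4,0,0,0,0],[-0.4,0,0,0,0],[-0.4,0,0,0,0],[-0.4,0,0,0,0],[-0.4,0,0,0,0]]]'; python3 - <<'E'
from fe import *
snap('wrist','w15');snap('side','s15')
a=load('w15')['p'][:,:,::-1];b=load('s15')['p'][130:400,230:470,::-1]
cv2.imwrite('pics/end.png',np.hstack([cv2.resize(a[:,150:470],(400,600)),cv2.resize(b,(400,450))[:450] if 0 else cv2.copyMakeBorder(cv2.resize(b,(400,450)),0,150,0,0,0)]))
z,P,ray,o,hsv,uu,vv=cloud('w15')
C=np.array([[.8122,-.2875,-.5065],[.2424,.9578,-.1548],[.5304,.003,.8477]])
seat=np.array([506.5,-299.2,90])+C@[-.6,2.6,1.];L=(P-seat)@C
k=(z['d']>0)&(hsv[...,0]>18)&(hsv[...,0]<36)&(hsv[...,1]>120)&(np.abs(L[...,0])<120)&(np.abs(L[...,1]-10)<50)&(L[...,2]>3)&(L[...,2]<50);q=L[k]
for x in range(-75,85,15):
    w=q[np.abs(q[:,0]-x)<4]
    if len(w)>8: print(x,np.percentile(w[:,1],[2,98]).round(1),np.percentile(w[:,2],98).round(1))
print(np.percentile(q[:,0],[.5,99.5]))
E
```

```text
time: 46.9
tcp_pos: [417.9, -323.4, 210.7]
ee_rot: [-0.03, 0.95, 0.146, 0.274]
ft_force: [-0.2, -0.5, -0.4]
finger_gap: 59.4
grip_force: 0.0
time: 47.9
tcp_pos: [418.7, -322.4, 207.8]
ee_rot: [-0.031, 0.95, 0.147, 0.273]
ft_force: [0.3, -0.4, -0.0]
finger_gap: 59.8
grip_force: 0.0
-75 [ 2.9 26.2] 31.1
-60 [-5.4 25.9] 34.6
-45 [-10.1  21.6] 34.5
-30 [-12.8  17.9] 34.8
-15 [-15.9  15.2] 34.7
0 [-15.8  14.5] 34.9
15 [-15.   15.3] 34.8
30 [-12.5  19.2] 34.8
45 [-9.  23.3] 34.7
60 [-4.2 27.9] 34.9
75 [ 3.1 29.4] 30.6
[-78.72700795  81.81515447]
```

View pics/end.png

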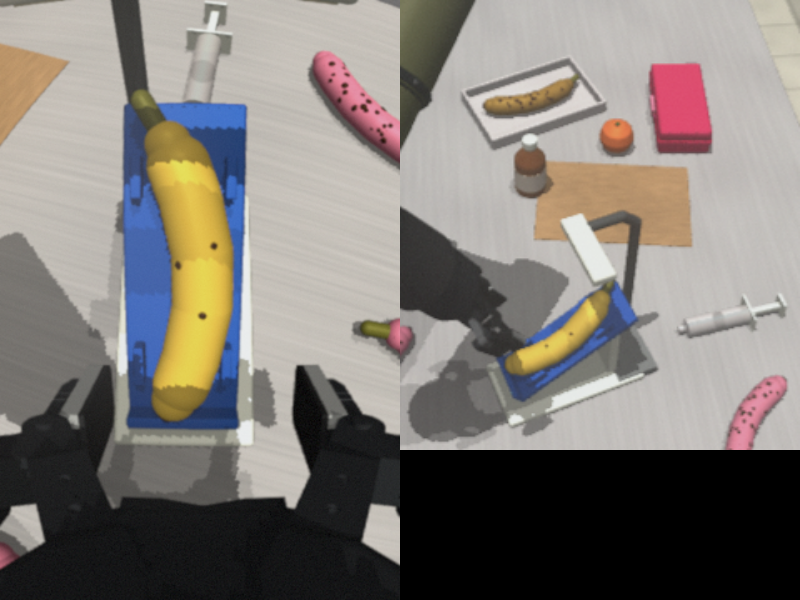

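Used banana lies in the tray, fresh one in the cradle with its stem up the slope and the tip near the heel, and the bystanders have not moved. Handing in.

```bash
python3 -c "
from rig import r
print(r.close_job())"
```

```text
the job is handed in; nothing more can be done
None
```

I handed in the job at about 48 s: the used banana lies flat in the tray and the fresh one sits in the cradle, stem up and tip near the heel stop, both let go, with the vial, mandarin, syringe and pencil case unmoved in the last picture (no verdict was returned).

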